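# Fetch the mallet from the chest and set an eyelet

### The arm

A 6-joint arm with a two-finger parallel gripper is mounted at the origin on the work surface. World frame = base frame: x ahead of the robot, y to its left, z up, the work surface at z = 0. Lengths are in m, angles in rad, forces in N, time in s.
With the tool pointing down it reaches from about 0.25 to 0.85 m from the base axis. Payload 12.5 kg.
Tool frame: the origin (TCP) lies between the finger pads; the fingertips stand 11 mm ahead of it and the grasp point (between the pads) lies 8 mm behind it; z points along the fingers, y is the line along which they close (so a half turn about z gives the same grasp; the last joint's range is limited). The gripper opens to 93 mm and grips with 3 to 60 N. Pads are 15 mm wide; open, the fingers measure 128 mm over their backs; the gripper's body (75 mm by 188 mm) begins 65 mm behind the grasp point.
Start: joints at [-1.363, 0.351, 1.652, -0, 1.139, -0.085], TCP at [0.159, -0.527, 0.23] pointing down, gripper open.
Joint ranges: [-2.75, 2.75], [-0.79, 2.1], [0.01, 2.65], [-1.57, 4.71], [0.07, 3.14], [-2.87, 2.87]. Speed limits (rad/s): [2.22, 2.22, 2.79, 3.14, 3.14, 3.14].

### API

Orientations are given as a rotation vector (axis times angle).
In Python, from workcell import arm, eyes, sign_off, spotter gives the robot as it stands.
- The arm moves only by the tool play_rows, never from a script. Its argument "steps" is a list of rows, each a list of 3 entries, a list of its own where there are three numbers: the shift along the tool's x, y, z as a fraction of full scale, then the turn, a rotation vector about the tool's x, y, z as a fraction of full scale, then the closure, from -1 (fully open) to 1 (shut). In form: [[[dx, dy, dz], [rx, ry, rz], grip], ...]. A call has 1 to 8 rows; each row is the pose to reach, as a shift and turn from the pose commanded when the call began, along the tool's axes at that moment; what a row does not reach only later rows make up. Full scale, the value 1, is 500 mm for a shift and 45 degrees for a turn. A row lasts 1/12 s, in which the tool goes at most 41.7 mm and 7.16 degrees, less where a joint would pass 70% of its speed; a pose out of reach is approached as far as the arm can. A call with a number of a shift or a turn outside -1 to 1 is refused whole. A call with a gripper value outside its range is refused whole. The fingers move at their own pace and stop on an object; "newtons" is the grip in N (left out, the last holds). Time passes only in rows, so rows that repeat a pose let the fingers close. It gives the time, the measured TCP pose, the force, the opening and the grip force at its end, in the units of the state.
- arm.sense(): the state, without advancing time (a new reading comes with each control period).
- eyes.snapshot(name): name is "scene" or "top" or "wrist"; returns (picture, depth): 384x512x3 uint8, red, green, blue; 384x512 float32, m along the optical axis (not along the pixel's ray), 0 where there is no reading.
- eyes.camera_params(name): a dict with "vertical_fov" (degrees; the focal length in pixels is half the picture's height over the tangent of half this angle, whatever the lens; pixels are square), "cx", "cy" (the principal point, pixels), "D" ([k1, k2, p1, p2, k3] as OpenCV has them; the pictures are not rectified), "R" (3x3) and "t" (3): a world point X has camera coordinates R X + t; the wrist camera has in their place "hand_eye" (4x4, takes a point from camera to tool coordinates, whose origin is the TCP and whose axes are the flange's). Camera axes: x right, y down, z forward; pixel columns grow to the right and rows downward; lengths in m; the calibration is good to about 2 mm. A picture is of the moment at which its call begins: read the wrist's pose just before it. camera_params takes no time and is no camera call.
- sign_off(): hands the job in; it is judged then, once.
Trained networks look in the newest picture that a camera, given by its name, has taken for a name from the list of things; names that differ only in an ending like _2 or _b are one class to them, and where a whole thing is asked for, a point or a joint stands for the part that bears it (a point fixed in the world has none). Each returns a list of dicts, best first, with "p" (0 to 1); they miss things now and then, are a little off and sometimes report something else, mostly with a low value. They report only what shows in the picture. A call takes as long as a camera call. They do not tell look-alikes from the thing itself.
- spotter.find_in(camera, name): "box" ([left, top, right, bottom] in pixels, round what is visible of it).
The state is a dict: "time_s": time; "joint_pos": joint angles; "qvel": joint speeds; "tau": joint torques, N m; "eef_pos": TCP position; "tcp_rot": TCP orientation; "wrist_force": force on the tool from outside, world axes, zero at the start; "torque": the same for the moment, N m; "opening": finger opening in m; "grip_force": force on a finger pad.
Only numpy, scipy, OpenCV 4.12 (cv2) and the standard library are available. Lean on these libraries where they do the work, as an engineer would, in place of code of your own. Each camera call takes 0.05 s, during which the arm holds its last target. There are 200 camera calls.

### The job

Lift the tool chest's lid open and lay it gently back until it rests on its stop. Take out the mallet and drive the setter's leaning red punch fully down with the mallet's end face, square to the punch; never push the setter or its punch with the gripper itself. Then let the punch spring back, stand the mallet on its head inside the chest again, leave the lid open, and leave the tack tin, glue pot and spool where they are.

Things in the scene. Friction and masses are not known exactly. Their poses are not given: they have to be found in the camera images.
- chest: Fixed light-wood tool chest, open box 180 (x) x 260 (y) x 90 mm high, walls and floor 9 mm; origin at the centre of its underside, z up; its front faces the chest's -x, roughly to the robot. It may stand left or right of the setter.
- lid (a joint): Angle of the brown lid about the hinge on the chest's far (+x) top rim: 0 shut, grows as it opens up and away, 1.83 rad is its stop. Lid 202 mm hinge to front edge, 268 wide, 10 thick, 0.5 kg; no handle: its front lip overhangs the front wall by 22 mm, underside 90 mm above the bench when shut. Falls shut if let go below about 1.45 rad; can stay near upright, short of the stop.
- lid_hinge (a point): Middle of the hinge line, fixed to the chest at (90, 0, 90) mm in its frame; the hinge axis is the chest's y axis and lies in the plane of the lid's underside.
- lid_edge (a point): Middle of the lid's front lower edge, 202 mm from the hinge line; moves with the lid.
- mallet: Mallet in the chest, standing on its head, handle level. Head: square light wooden block with steel bands, 50 x 50 mm, 80 high, flat ends. Dark handle, 20 mm (y) x 24 (z) section, along +x at 40 mm height, out to 152 mm from the head's axis. Origin: centre of the head's lower end face, z along the head's axis. 0.4 kg, centre of mass about 11 mm from the axis.
- setter: Fixed green eyelet setter, base 130 (x) x 110 (y) x 18 mm; origin on the underside, z up; its round guide (48 mm diameter) and the punch lean 0.52 rad (30 degrees) from vertical towards the setter's -x, roughly to the robot.
- punch (a joint): How far the punch is driven into the guide, m: 0 up (sprung), 0.012 fully down. It takes about 4 N to start and 11 N at the bottom.
- punch_top (a point): Centre of the top of the punch's red head (30 mm diameter, 12 mm thick), 44 mm out of the guide when up, about 133 mm above the bench; its z axis is the punch's axis, pointing out of the guide.
- tack_tin: Bystander: blue tin in the chest, 42 mm diameter, 45 mm high; origin under its centre.
- glue_pot: Bystander: white jar with black cap beside the chest, 56 mm diameter, 70 mm high; origin under its centre.
- spool: Bystander: orange spool behind the setter, 44 mm diameter, 55 mm high; origin under its centre.
There are look-alikes about, which are no part of the job. Of the things that look like the setter, the largest one is meant.

How it is judged:
By the outcome, as a careful person would: the job done as asked, in the order asked, and still so for the second after the job is handed in, with the robot touching nothing.
It also fails if it takes over 64 s, if anything falls off the work surface, if the arm or the gripper's body presses on something with over 40 N, if the wrist force passes 120 N, or if a joint passes its speed limit or range.

## Working session

There is one attempt and no reset: what is moved stays moved. The work goes in short steps, Python scripts to look and compute and a tool call to move; the robot and the scene stay as the last step left them, time stands still between calls to the robot, and variables do not carry over. Pictures are saved under pics/ and viewed, at most 12 in all, crops included, and the job is handed in when it is done.

Besides the shell and the picture viewer there is one more tool, called after "Call:" by a JSON object that holds its "fn" and its "kwargs", one argument or row to a line. play_rows: Moves the arm, as the interface text tells. Its arguments: {"type":"object","properties":{"steps":{"type":"array","items":{"type":"array"}},"newtons":{"type":"number"}},"required":["steps"]}

```bash
mkdir -p pics
cat > h.py <<'E'
import numpy as np, cv2
from scipy.spatial.transform import Rotation as R
from workcell import arm, eyes, sign_off, spotter
def snap(n,save=None):
    s=arm.sense(); im,d=eyes.snapshot(n); c=eyes.camera_params(n)
    if save: cv2.imwrite('pics/'+save+'.png',im[:,:,::-1])
    f=im.shape[0]/2/np.tan(np.radians(c['vertical_fov'])/2)
    K=np.array([[f,0,c['cx']],[0,f,c['cy']],[0,0,1.]])
    if 'hand_eye' in c:
        H=np.array(c['hand_eye']); T=np.eye(4);T[:3,:3]=R.from_rotvec(s['tcp_rot']).as_matrix();T[:3,3]=s['eef_pos']
        M=T@H
    else:
        M=np.eye(4);M[:3,:3]=np.array(c['R']).T;M[:3,3]=-M[:3,:3]@np.array(c['t'])
    h,w=d.shape
    uv=np.stack(np.meshgrid(np.arange(w),np.arange(h)),-1).reshape(-1,1,2).astype(np.float64)
    n_=cv2.undistortPoints(uv,K,np.array(c['D'],float)).reshape(h,w,2)
    P=np.concatenate([n_*d[...,None],d[...,None]],-1)
    W=P@M[:3,:3].T+M[:3,3]; W[d<=0]=np.nan
    return im,d,W
E
python3 - <<'E'
from h import *
np.set_printoptions(precision=3,suppress=True)
print(arm.sense())
for n in ['scene','top']:
    im,d,W=snap(n,n+'0')
    np.save(n+'W.npy',W);np.save(n+'im.npy',im)
    for o in ['chest','lid','mallet','setter','punch','glue_pot','spool']:
        for r in spotter.find_in(n,o)[:4]:
            b=np.array(r['box']).astype(int); c=W[b[1]:b[3],b[0]:b[2]].reshape(-1,3)
            print(n,o,round(r['p'],2),b,np.nanmedian(c,0) if len(c) else '')
E
```

```text
{'time_s': 0.0, 'joint_pos': array([-1.363,  0.351,  1.652, -0.   ,  1.139, -0.085]), 'qvel': array([-0.001,  0.001,  0.001, -0.001,  0.   , -0.   ]), 'tau': array([ -0.001, -49.733, -28.525,   0.07 ,   0.026,  -0.   ]), 'eef_pos': array([ 0.159, -0.526,  0.229]), 'tcp_rot': array([-3.107, -0.458,  0.   ]), 'wrist_force': array([0.116, 0.61 , 0.236]), 'torque': array([-0.02 ,  0.015,  0.011]), 'grip_force': 0.0, 'opening': 0.09296216565728949}
scene lid 0.72 [252 148 357 204] [0.561 0.149 0.1  ]
scene setter 0.92 [108 186 136 234] [ 0.439 -0.363  0.014]
scene setter 0.89 [155 195 205 263] [ 0.575 -0.237  0.015]
scene setter 0.85 [101 240 143 294] [ 0.63  -0.411  0.011]
scene punch 0.71 [169 198 178 214] [ 0.556 -0.237  0.114]
scene punch 0.68 [110 240 116 252] [ 0.607 -0.417  0.09 ]
scene punch 0.52 [110 183 123 201] [ 0.329 -0.362  0.002]
scene glue_pot 0.58 [355 176 367 202] [0.715 0.234 0.113]
scene spool 0.73 [167 260 182 279] [ 0.685 -0.287  0.01 ]
top chest 0.59 [121 132 228 243] [0.598 0.159 0.099]
top lid 0.73 [124 157 228 245] [0.56  0.153 0.1  ]
top mallet 0.65 [122 133 229 241] [0.599 0.156 0.099]
top setter 0.93 [340 221 374 255] [ 0.442 -0.359  0.015]
top setter 0.83 [294 164 333 214] [ 0.588 -0.237  0.019]
top setter 0.63 [351 156 384 191] [ 0.631 -0.405  0.014]
top punch 0.54 [318 195 327 205] [ 0.55  -0.244  0.133]
top punch 0.39 [375 176 385 184] [ 0.604 -0.419  0.095]
top glue_pot 0.68 [111 166 132 190] [0.632 0.312 0.067]
top spool 0.5 [318 160 333 168] [ 0.667 -0.286  0.008]
```

```bash
python3 -c "
import cv2,numpy as np
a=cv2.imread('pics/scene0.png');b=cv2.imread('pics/top0.png')
cv2.imwrite('pics/a.png',cv2.resize(a,(800,600)));cv2.imwrite('pics/b.png',cv2.resize(b,(800,600)))"
```

```text
(no output)
```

View pics/a.png

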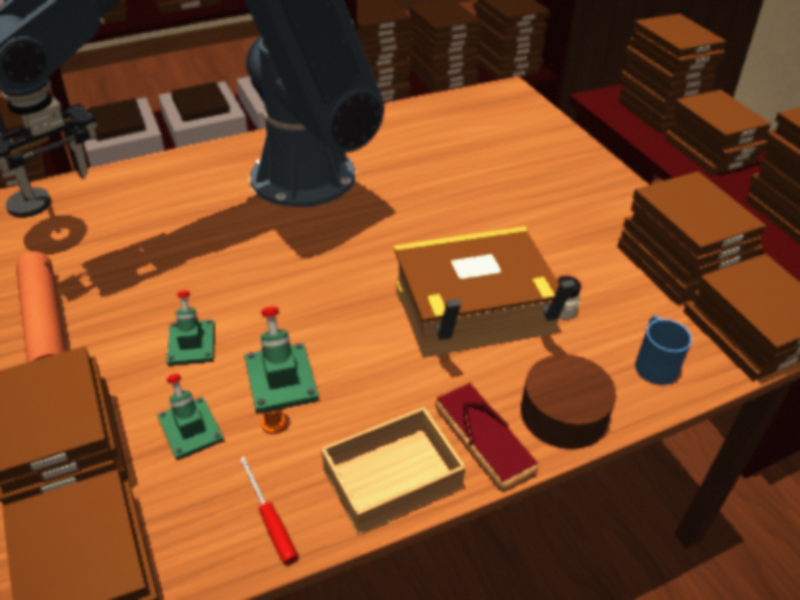

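View pics/b.png

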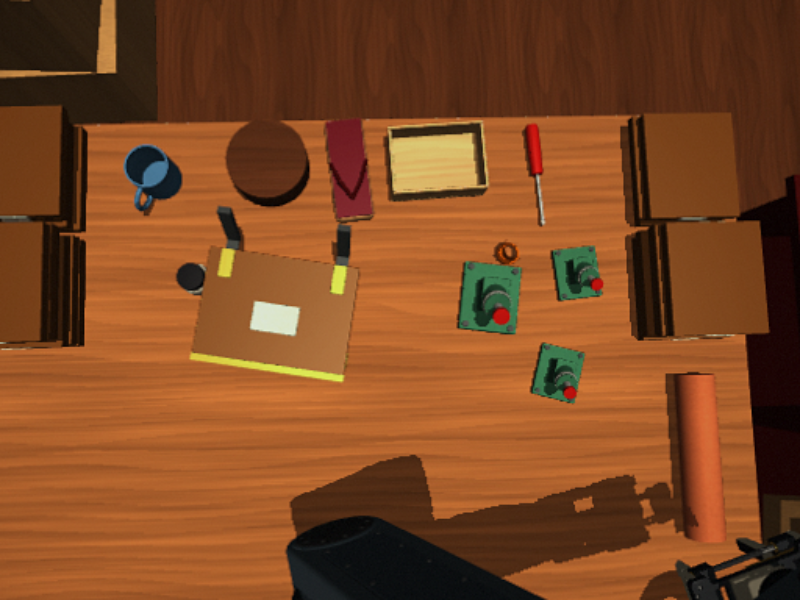

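The pictures show the shut chest at left (top view, about 275,310 of 800x600), its front edge yellow towards the robot. The largest setter is at (490,297) with its red punch top at (501,315), and two smaller look-alikes stand to its right. Next I fit the poses.

Run:
```python
import numpy as np,cv2
np.set_printoptions(precision=4,suppress=True)
W=np.load('topW.npy');im=np.load('topim.npy').astype(int)
v,u=np.mgrid[:384,:512]
def fit(m,n):
    P=W[m]; r=cv2.minAreaRect((P[:,:2]*1000).astype(np.float32)); print(n,len(P),r,'z',np.nanmedian(P[:,2])); print(cv2.boxPoints(r)); return P
z=W[...,2]
m=(u>110)&(u<240)&(v>140)&(v<250)&(abs(z-.1)<.006); 
m=cv2.morphologyEx(m.astype(np.uint8),cv2.MORPH_OPEN,np.ones((5,5)))>0
fit(m,'lid')
for name in ['top','scene']:
    W=np.load(name+'W.npy');im=np.load(name+'im.npy').astype(int);z=W[...,2]
    r,g,b=im[...,0],im[...,1],im[...,2]
    near=(abs(W[...,0]-.58)<.11)&(abs(W[...,1]+.24)<.09)
    grn=near&(g>r+15)&(abs(z-.018)<.008)
    fit(grn,'base '+name)
    red=near&(r>120)&(g<60)&(b<60)&(z>.1)
    P=W[red];print('red',name,len(P),np.median(P,0),P.min(0),P.max(0))
    gd=near&(z>.03)&(z<.13)
    P=W[gd];print('guide',np.median(P,0))
    print(W[(abs(W[...,0]-.63)<.3)&(abs(W[...,1])<.5)&(abs(z)<.01)][:,2].mean())
```

```text
lid 7086 ((561.5347290039062, 151.0132598876953), (269.0003662109375, 202.48699951171875), 80.00839233398438) z 0.10039606439126536
[[438.4905  36.1192]
 [637.9064   0.9869]
 [684.579  265.9073]
 [485.1631 301.0396]]
base top 961 ((586.4509887695312, -246.0582275390625), (108.97135162353516, 128.37411499023438), 81.84456634521484) z 0.018371753072569108
[[ 515.1838 -290.8874]
 [ 642.2596 -309.0984]
 [ 657.7182 -201.2291]
 [ 530.6424 -183.0181]]
red top 82 [ 0.5429 -0.2398  0.1332] [ 0.5299 -0.2528  0.1248] [ 0.5537 -0.2273  0.1418]
guide [ 0.585  -0.2381  0.0836]
0.0005415432302066668
base scene 957 ((591.5242309570312, -243.79641723632812), (105.85175323486328, 128.9335479736328), 81.4310302734375) z 0.01824193453541889
[[ 519.8912 -286.5259]
 [ 647.3854 -305.737 ]
 [ 663.1573 -201.0669]
 [ 535.663  -181.8558]]
red scene 52 [ 0.5537 -0.2392  0.1353] [ 0.5391 -0.2495  0.1265] [ 0.5606 -0.226   0.1423]
guide [ 0.5962 -0.2448  0.073 ]
0.0007322795296327635
```

```bash
cat >> h.py <<'E'
np.set_printoptions(precision=4,suppress=True)
C0=np.array([.5726,.149,0]); CY=np.radians(-10)
def C(x,y,z): return C0+R.from_euler('z',CY).apply([x,y,z])
def ori(yaw,down,flip=0,roll=0):
    """tool z heading yaw (rad), pitched down by 'down' deg; tool y horizontal to the left(flip=0) or right"""
    d=np.radians(down); zt=np.array([np.cos(yaw)*np.cos(d),np.sin(yaw)*np.cos(d),-np.sin(d)])
    yt=np.array([-np.sin(yaw),np.cos(yaw),0])*(1-2*flip)
    return R.from_matrix(np.c_[np.cross(yt,zt),yt,zt])*R.from_euler('z',roll,degrees=True)
def go(seq,s=None):
    """print step entries from each pose to the next"""
    s=s or arm.sense(); p=np.array(s['eef_pos']);q=R.from_rotvec(s['tcp_rot'])
    for P,Q in seq:
        v=(Q.inv()*R.identity()); d=q.inv().apply(P-p)/.5; r=(q.inv()*Q).as_rotvec()/(np.pi/4)
        print('shift',np.round(d,3),'turn',np.round(r,3),'rows>=',round(max(np.linalg.norm(P-p)/.0417,np.linalg.norm(r)*45/7.16),1)); p,q=P,Q
E
python3 - <<'E'
from h import *
s=arm.sense();M=R.from_rotvec(s['tcp_rot']).as_matrix();print(M)
for f in (0,1):
  go([(np.array([.30,-.15,.25]),ori(np.radians(-45),80,f)),(np.array([.33,.19,.2]),ori(CY,60,f)),(C(-.185,0,.07),ori(CY,45,f)),(C(-.108,0,.07),ori(CY,45,f))])
E
```

```text
[[ 0.9575  0.2886  0.    ]
 [ 0.2886 -0.9575 -0.0001]
 [ 0.      0.0001 -1.    ]]
shift [ 0.488 -0.64  -0.041] turn [-0.229 -0.137 -2.619] rows>= 16.5
shift [0.449 0.523 0.022] turn [-0.267 -0.43  -0.735] rows>= 8.3
shift [0.024 0.003 0.286] turn [ 0.    -0.333 -0.   ] rows>= 3.4
shift [-0.109 -0.     0.109] turn [0. 0. 0.] rows>= 1.8
shift [ 0.488 -0.64  -0.041] turn [-0.12   0.2    1.369] rows>= 9.7
shift [-0.449 -0.523  0.022] turn [ 0.267  0.43  -0.735] rows>= 8.3
shift [-0.024 -0.003  0.286] turn [-0.     0.333 -0.   ] rows>= 3.4
shift [0.109 0.    0.109] turn [0. 0. 0.] rows>= 1.8
```

Call:
{"fn": "play_rows", "kwargs": {
  "steps": [
    [[0.49,-0.64,-0.04],[0,0,1],-1],
    [[0.49,-0.64,-0.04],[0,0,1],-1],
    [[0.49,-0.64,-0.04],[0,0,1],-1],
    [[0.49,-0.64,-0.04],[0,0,1],-1],
    [[0.49,-0.64,-0.04],[0,0,1],-1],
    [[0.49,-0.64,-0.04],[0,0,1],-1],
    [[0.49,-0.64,-0.04],[0,0,1],-1],
    [[0.49,-0.64,-0.04],[0,0,1],-1]
  ]
}}

```text
time_s: 1.47
eef_pos: [0.2733, -0.222, 0.246]
tcp_rot: [3.044, -0.774, 0.001]
wrist_force: [-0.0, -0.5, 0.4]
opening: 0.0927
grip_force: 0.0
```

Run:
```python
from h import *
print(arm.sense()['eef_pos'],arm.sense()['joint_pos'])
for f in (0,1):
  go([(np.array([.33,.19,.2]),ori(CY,60,f)),(C(-.185,0,.07),ori(CY,45,f)),(C(-.108,0,.07),ori(CY,45,f))])
```

```text
[ 0.2733 -0.222   0.246 ] [-0.8146 -0.0495  2.0858  0.0001  1.1046  1.254 ]
shift [-0.294 -0.778  0.092] turn [ 0.93  -0.152  3.477] rows>= 22.6
shift [0.024 0.003 0.286] turn [ 0.    -0.333 -0.   ] rows>= 3.4
shift [-0.109 -0.     0.109] turn [0. 0. 0.] rows>= 1.8
shift [-0.294 -0.778  0.092] turn [ 0.108  0.66  -0.402] rows>= 10.0
shift [-0.024 -0.003  0.286] turn [-0.     0.333 -0.   ] rows>= 3.4
shift [0.109 0.    0.109] turn [0. 0. 0.] rows>= 1.8
```

Run:
```python
from h import *
f=1
go([(C(-.23,.06,.16),ori(CY,65,f)),(C(-.185,.06,.07),ori(CY,45,f)),(C(-.108,.06,.07),ori(CY,45,f))])
```

```text
shift [-0.303 -0.905  0.172] turn [ 0.09   0.55  -0.405] rows>= 11.6
shift [0.005 0.    0.201] turn [-0.     0.444  0.   ] rows>= 2.8
shift [ 0.109 -0.     0.109] turn [0. 0. 0.] rows>= 1.8
```

Call:
{"fn": "play_rows", "kwargs": {
  "steps": [
    [[-0.3,-0.9,0.17],[0.09,0.55,-0.4],-1],
    [[-0.3,-0.9,0.17],[0.09,0.55,-0.4],-1],
    [[-0.3,-0.9,0.17],[0.09,0.55,-0.4],-1],
    [[-0.3,-0.9,0.17],[0.09,0.55,-0.4],-1],
    [[-0.3,-0.9,0.17],[0.09,0.55,-0.4],-1],
    [[-0.3,-0.9,0.17],[0.09,0.55,-0.4],-1],
    [[-0.3,-0.9,0.17],[0.09,0.55,-0.4],-1],
    [[-0.3,-0.9,0.17],[0.09,0.55,-0.4],-1]
  ]
}}

```text
time_s: 2.13
eef_pos: [0.319, 0.0355, 0.1979]
tcp_rot: [3.02, -0.265, 0.665]
wrist_force: [1.4, -0.9, 0.8]
opening: 0.0927
grip_force: 0.0
```

Run:
```python
from h import *
f=1
print(arm.sense()['joint_pos'])
go([(C(-.22,.06,.12),ori(CY,60,f)),(C(-.185,.06,.07),ori(CY,45,f)),(C(-.108,.06,.07),ori(CY,45,f))])
```

```text
[ 0.0409 -0.2449  2.4481 -0.182   0.5213  1.9254]
shift [-0.047 -0.432  0.15 ] turn [ 0.001  0.115 -0.   ] rows>= 5.5
shift [0.011 0.    0.122] turn [-0.     0.333 -0.   ] rows>= 2.1
shift [ 0.109 -0.     0.109] turn [0. 0. 0.] rows>= 1.8
```

Call:
{"fn": "play_rows", "kwargs": {
  "steps": [
    [[-0.05,-0.43,0.15],[0,0.115,0],-1],
    [[-0.05,-0.43,0.15],[0,0.115,0],-1],
    [[-0.05,-0.43,0.15],[0,0.115,0],-1],
    [[-0.05,-0.43,0.15],[0,0.115,0],-1],
    [[-0.05,-0.43,0.15],[0,0.115,0],-1],
    [[-0.05,-0.43,0.15],[0,0.115,0],-1],
    [[-0.05,-0.43,0.15],[0,0.115,0],-1]
  ]
}}

```text
time_s: 2.72
eef_pos: [0.3672, 0.1834, 0.1621]
tcp_rot: [3.007, -0.234, 0.746]
wrist_force: [0.5, -0.5, -0.5]
opening: 0.0929
grip_force: 0.0
```

Call:
{"fn": "play_rows", "kwargs": {
  "steps": [
    [[0.01,0,0.12],[0,0.333,0],-1],
    [[0.01,0,0.12],[0,0.333,0],-1],
    [[0.01,0,0.12],[0,0.333,0],-1],
    [[0.01,0,0.12],[0,0.333,0],-1],
    [[0.01,0,0.12],[0,0.333,0],-1]
  ]
}}

```text
time_s: 3.13
eef_pos: [0.4189, 0.1212, 0.2192]
tcp_rot: [2.925, -0.2, 1.045]
wrist_force: [-0.1, -0.1, -0.2]
opening: 0.0929
grip_force: 0.0
```

Run:
```python
from h import *
f=1
s=arm.sense();print(s['joint_pos'],R.from_euler('z',-CY).apply(s['eef_pos']-C0),R.from_rotvec(s['tcp_rot']).as_matrix()[:,2])
go([(C(-.185,.06,.07),ori(CY,45,f)),(C(-.108,.06,.07),ori(CY,45,f))])
im,d,W=snap('wrist','w1')
```

```text
[ 0.3458 -0.0362  2.3297 -0.9375  0.354   2.8666] [-0.1466 -0.0541  0.2192] [ 0.6289 -0.0704 -0.7743]
shift [-0.243 -0.227  0.192] turn [-0.052  0.128  0.028] rows>= 4.6
shift [ 0.109 -0.     0.109] turn [0. 0. 0.] rows>= 1.8
```

View pics/w1.png

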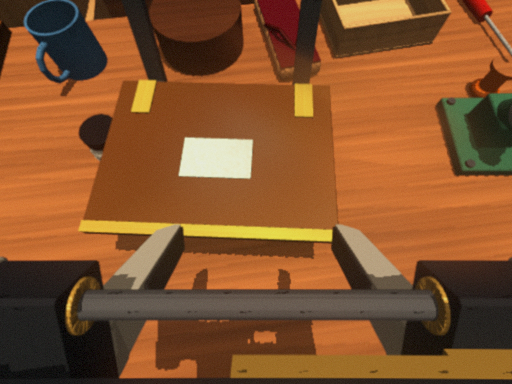

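The wrist view shows the shut lid with its yellow front edge at row 230 and the fingertips on both sides; joint 6 sits at its limit, so I turn the gripper half round.

Call:
{"fn": "play_rows", "kwargs": {
  "steps": [
    [[-0.08,-0.22,0.0],[0,0,-1],-1],
    [[-0.08,-0.22,0.0],[0,0,-1],-1],
    [[-0.08,-0.22,0.0],[0,0,-1],-1],
    [[-0.08,-0.22,0.0],[0,0,-1],-1],
    [[-0.08,-0.22,0.0],[0,0,-1],-1],
    [[-0.08,-0.22,0.0],[0,0,-1],-1]
  ]
}}

```text
time_s: 3.68
eef_pos: [0.4015, 0.2364, 0.1935]
tcp_rot: [2.595, 0.843, 0.88]
wrist_force: [-0.7, 0.3, 0.7]
opening: 0.093
grip_force: 0.0
```

Call:
{"fn": "play_rows", "kwargs": {
  "steps": [
    [[0,0,0],[0,0,-1],-1],
    [[0,0,0],[0,0,-1],-1],
    [[0,0,0],[0,0,-1],-1],
    [[0,0,0],[0,0,-1],-1],
    [[0,0,0],[0,0,-1],-1],
    [[0,0,0],[0,0,-1],-1]
  ]
}}

```text
time_s: 4.18
eef_pos: [0.4019, 0.2356, 0.194]
tcp_rot: [1.994, 1.639, 0.637]
wrist_force: [0.3, 0.6, 0.2]
opening: 0.0926
grip_force: 0.0
```

Call:
{"fn": "play_rows", "kwargs": {
  "steps": [
    [[0,0,0],[0,0,-1],-1],
    [[0,0,0],[0,0,-1],-1],
    [[0,0,0],[0,0,-1],-1],
    [[0,0,0],[0,0,-1],-1],
    [[0,0,0],[0,0,-1],-1],
    [[0,0,0],[0,0,-1],-1]
  ]
}}

```text
time_s: 4.68
eef_pos: [0.4019, 0.2356, 0.194]
tcp_rot: [1.212, 2.178, 0.341]
wrist_force: [-0.4, 0.1, -0.9]
opening: 0.0929
grip_force: 0.0
```

Call:
{"fn": "play_rows", "kwargs": {
  "steps": [
    [[0,0,0],[0,0,-1],-1],
    [[0,0,0],[0,0,-1],-1],
    [[0,0,0],[0,0,-1],-1],
    [[0,0,0],[0,0,-1],-1],
    [[0,0,0],[0,0,-1],-1],
    [[0,0,0],[0,0,-1],-1]
  ]
}}

```text
time_s: 5.18
eef_pos: [0.4019, 0.2356, 0.194]
tcp_rot: [0.326, 2.44, 0.019]
wrist_force: [-0.5, 0.4, 0.6]
opening: 0.0932
grip_force: 0.0
```

```bash
cat >> h.py <<'E'
def st():
    s=arm.sense();M=R.from_rotvec(s['tcp_rot']).as_matrix()
    print('t',s['time_s'],'q',s['joint_pos'],'chest',R.from_euler('z',-CY).apply(s['eef_pos']-C0),'z',M[:,2],'y',M[:,1],'F',s['wrist_force'])
E
python3 - <<'E'
from h import *
f=0
st()
go([(C(-.195,.06,.10),ori(CY,50,f)),(C(-.185,.06,.07),ori(CY,45,f)),(C(-.108,.06,.07),ori(CY,45,f))])
E
```

```text
t 5.1833 q [ 0.6894  0.1337  2.2301 -1.094   0.5329  0.2896] chest [-0.1832  0.0557  0.194 ] z [ 0.6253 -0.0695 -0.7773] y [0.2282 0.9688 0.0969] F [-0.4631  0.3518  0.6367]
shift [ 0.136 -0.011  0.132] turn [ 0.05  -0.026 -0.134] rows>= 2.3
shift [0.023 0.    0.059] turn [ 0.    -0.111 -0.   ] rows>= 0.8
shift [-0.109  0.     0.109] turn [0. 0. 0.] rows>= 1.8
```

Call:
{"fn": "play_rows", "kwargs": {
  "steps": [
    [[0.136,-0.011,0.132],[0.05,-0.026,-0.134],-1],
    [[0.136,-0.011,0.132],[0.05,-0.026,-0.134],-1],
    [[0.136,-0.011,0.132],[0.05,-0.026,-0.134],-1],
    [[0.136,-0.011,0.132],[0.05,-0.026,-0.134],-1]
  ]
}}

```text
time_s: 5.52
eef_pos: [0.3895, 0.2413, 0.0961]
tcp_rot: [0.219, 2.44, -0.08]
wrist_force: [-0.3, 0.1, 0.2]
opening: 0.0929
grip_force: 0.0
```

Call:
{"fn": "play_rows", "kwargs": {
  "steps": [
    [[0.023,0,0.059],[0,-0.111,0],-1],
    [[0.023,0,0.059],[0,-0.111,0],-1],
    [[0.023,0,0.059],[0,-0.111,0],-1]
  ]
}}

```text
time_s: 5.77
eef_pos: [0.3973, 0.2593, 0.0925]
tcp_rot: [0.23, 2.374, -0.12]
wrist_force: [0.2, -0.0, 0.5]
opening: 0.0932
grip_force: 0.0
```

Run:
```python
from h import *
f=0
st()
go([(C(-.108,.06,.07),ori(CY,45,f))])
```

```text
t 5.7667 q [ 0.8159  0.4519  2.2364 -1.5656  0.6354  0.8524] chest [-0.1918  0.0782  0.0925] z [ 0.6719 -0.152  -0.7249] y [ 0.1997  0.9796 -0.0203] F [ 0.2339 -0.0459  0.4856]
shift [-0.091 -0.031  0.149] turn [-0.042 -0.033 -0.006] rows>= 2.1
```

```bash
cat > ik.py <<'E'
from h import *
from scipy.optimize import least_squares
def fk(q,P):
    h,a1,L1,a3,L2,d,s4,s6,o6=P
    Rz=lambda a:R.from_euler('z',a);Ry=lambda a:R.from_euler('y',a)
    A=Rz(q[0]);p=A.apply([a1,0,h]);A=A*Ry(q[1]);p=p+A.apply([0,0,L1]);A=A*Ry(q[2]);p=p+A.apply([a3,0,L2])
    A=A*Rz(s4*q[3])*Ry(q[4]);A=A*Rz(s6*q[5]+o6);p=p+A.apply([0,0,d]);return p,A
D=[([-1.363,.351,1.652,0,1.139,-.085],[.159,-.526,.229],[-3.107,-.458,0]),
([-.8146,-.0495,2.0858,.0001,1.1046,1.254],[.2733,-.222,.246],[3.044,-.774,.001]),
([.0409,-.2449,2.4481,-.182,.5213,1.9254],[.319,.0355,.1979],[3.02,-.265,.665]),
([.3458,-.0362,2.3297,-.9375,.354,2.8666],[.4189,.1212,.2192],[2.925,-.2,1.045]),
([.6894,.1337,2.2301,-1.094,.5329,.2896],[.4019,.2356,.194],[.326,2.44,.019]),
([.8159,.4519,2.2364,-1.5656,.6354,.8524],[.3973,.2593,.0925],[.23,2.374,-.12])]
def fit():
    best=None
    for s4 in(1,-1):
      for s6 in(1,-1):
        for o in(0,1.57,3.14,-1.57):
          def f(x):
            P=[*x[:6],s4,s6,x[6]];e=[]
            for q,p,r in D:
                pp,A=fk(q,P);e+=[*(pp-p),*(.2*(A.inv()*R.from_rotvec(r)).as_rotvec())]
            return e
          r=least_squares(f,[.36,0,.48,0,.42,.4,o])
          if best is None or r.cost<best[0]: best=(r.cost,[*r.x[:6],s4,s6,r.x[6]])
    return best
lo=np.array([-2.75,-.79,.01,-1.57,.07,-2.87]);hi=np.array([2.75,2.1,2.65,4.71,3.14,2.87])
def ik(p,A,P,q0):
    f=lambda q:[*((lambda a:np.r_[a[0]-p,.2*(a[1].inv()*A).as_rotvec()])(fk(q,P)))]
    best=None
    for q in [q0,np.array([np.arctan2(p[1],p[0]),.2,2.2,0,.7,0]),np.array([np.arctan2(p[1],p[0]),.2,2.2,0,.7,1.5]),np.array([np.arctan2(p[1],p[0]),.2,2.2,0,.7,-1.5])]:
        r=least_squares(f,np.clip(q,lo+.02,hi-.02),bounds=(lo,hi))
        if best is None or r.cost<best.cost-1e-9: best=r
    return best.x,np.sqrt(2*best.cost)
E
python3 - <<'E'
from ik import *
c,P=fit();print(c,np.array(P));np.save('P.npy',P)
q0=arm.sense()['joint_pos']
for y in(0,.03,-.05):
  for yaw in(-10,0,10,20):
    for dn in(45,55,62):
      for f in(0,1):
        q,e=ik(C(-.108,y,.07),ori(np.radians(yaw),dn,f),P,q0)
        if e<.002: print(y,yaw,dn,f,q,e, (min((q-lo).min(),(hi-q).min())))
E
```

```text
0.0036199418427508194 [0.162  0.0679 0.4341 0.0079 0.3613 0.1787 1.     1.     1.5709]
0 -10 62 0 [ 0.4437  0.4631  2.1889 -1.2932  0.2868  0.2718] 1.008895016956745e-09 0.2168397098075378
0 -10 62 1 [ 0.4437  0.4631  2.189  -1.2934  0.2868 -2.8695] 8.793550521204451e-06 0.00047673423114158453
0 0 45 1 [ 0.4585  0.5006  2.3307  3.8205  0.5218 -1.8454] 3.154290203151717e-15 0.31928695332780954
0 0 62 0 [ 0.4135  0.4538  2.2093 -1.4397  0.1914  0.236 ] 1.0828683506898677e-12 0.12142261166522661
0 0 62 1 [ 0.4137  0.4545  2.2117 -1.4747  0.1912 -2.87  ] 0.0008222479567646125 5.605476083303529e-10
0 10 45 1 [ 0.4032  0.4938  2.3514  3.4823  0.5004 -1.7093] 5.50668494866291e-09 0.298576795977719
0 10 55 1 [ 0.3895  0.4573  2.2786  3.7099  0.2294 -1.9502] 1.0858173727945097e-13 0.15937899629087696
0 10 62 0 [ 0.38    0.4472  2.2189 -1.57    0.0959  0.1815] 0.001007280158042697 8.881784197001252e-16
0 20 45 1 [ 0.3441  0.4916  2.3583  3.1342  0.4937 -1.5679] 6.938275171234248e-14 0.29172719163839833
0 20 55 1 [ 0.3444  0.4551  2.2839  3.1287  0.2083 -1.5621] 1.4474933510558378e-15 0.1382954
[... 1300 characters left out ...]
0.4297  2.3462  3.3774  0.2494 -1.717 ] 1.6997303331071907e-10 0.17941999688204976
-0.05 20 45 0 [0.2187 0.4729 2.4194 2.9615 0.539  1.6333] 6.125578368768852e-10 0.23058461856405854
-0.05 20 45 1 [ 0.2187  0.4729  2.4194  2.9615  0.539  -1.5083] 1.655926376920097e-11 0.23058461887484683
-0.05 20 55 0 [0.227  0.4299 2.3457 2.8568 0.2511 1.747 ] 9.370174009760985e-16 0.1810783543021104
-0.05 20 55 1 [ 0.227   0.4299  2.3457  2.8568  0.2511 -1.3946] 9.333654770062505e-13 0.1810783542961389
-0.05 20 62 0 [0.2329 0.4179 2.2885 2.3194 0.0744 2.2888] 1.5049298598716243e-08 0.00436370623523534
-0.05 20 62 1 [ 0.2329  0.4179  2.2885  2.3194  0.0744 -0.8528] 3.872162201859254e-10 0.004363595408382603
```

```bash
cat > patch.py <<'E'
s=open('ik.py').read()
s=s.replace("h,a1,L1,a3,L2,d,s4,s6,o6=P","h,a1,L1,a3,L2,d,s4,s6,o6,al,a5=P")
s=s.replace("A=A*Rz(s4*q[3])*Ry(q[4]);A=A*Rz(s6*q[5]+o6);p=p+A.apply([0,0,d])","A=A*Ry(al)*Rz(s4*q[3])*Ry(q[4]-al);p=p+A.apply([a5,0,d]);A=A*Rz(s6*q[5]+o6)")
s=s.replace("s4,s6,x[6]]","s4,s6,x[6],x[7],x[8]]").replace("s4,s6,r.x[6]]","s4,s6,*r.x[6:]]").replace(".4,o])",".4,o,al0,0])")
s=s.replace("        for o in(0,1.57,3.14,-1.57):","       for al0 in (0,1.5,3,-1.5):\n        for o in(0,1.57,3.14,-1.57):")
open('ik.py','w').write(s)
E
python3 patch.py
python3 - <<'E'
from ik import *
c,P=fit();print(c,np.array(P));np.save('P.npy',P)
for q,p,r in D:
    pp,A=fk(q,P);print(pp-p,(A.inv()*R.from_rotvec(r)).as_rotvec())
E
```

```text
0.0032332522242191778 [ 0.1842  0.0392  0.4631  0.0209  0.358   0.2267  1.      1.      1.5738
  0.0127 -0.0309]
[-0.0465 -0.0078 -0.0057] [ 0.0006  0.0001 -0.0029]
[-0.0278 -0.0383 -0.0054] [-0.0004  0.0001 -0.0029]
[ 0.0056 -0.0373  0.0134] [-0.002   0.0008 -0.0018]
[-0.0066 -0.0127  0.0045] [-0.0076  0.008   0.0004]
[-0.0018 -0.0046 -0.0009] [ 0.004  -0.0109  0.0027]
[-0.0006  0.006  -0.0059] [ 0.0009 -0.0161  0.0045]
```

```bash
cat > ik2.py <<'E'
from ik import *
def fk(q,P):
    h,a1,L1,a3,b,L2,a4,b4,a5,d,o6=P
    Rz=lambda a:R.from_euler('z',a);Ry=lambda a:R.from_euler('y',a)
    A=Rz(q[0]);p=A.apply([a1,b,h]);A=A*Ry(q[1]);p=p+A.apply([0,0,L1]);A=A*Ry(q[2]);p=p+A.apply([a3,0,L2])
    A=A*Rz(q[3]);p=p+A.apply([a4,b4,0]);A=A*Ry(q[4]);p=p+A.apply([a5,0,d]);return p,A*Rz(q[5]+o6)
def fit():
    def f(x):
        e=[]
        for q,p,r in D:
            pp,A=fk(q,x);e+=[*(pp-p),*(.2*(A.inv()*R.from_rotvec(r)).as_rotvec())]
        return np.r_[e,1e-4*np.array(x[:10])]
    return least_squares(f,[.36,0,.48,0,0,.42,0,0,0,.4,1.57])
def ik(p,A,P,q0,tries=()):
    f=lambda q:(lambda a:np.r_[a[0]-p,.2*(a[1].inv()*A).as_rotvec()])(fk(q,P))
    best=None; az=np.arctan2(p[1],p[0])
    for q in [q0]+[np.array([az,.2,2.2,j4,.7,j6]) for j4 in(-.7,.7,3) for j6 in(0,1.5,-1.5)]:
        r=least_squares(f,np.clip(q,lo+.02,hi-.02),bounds=(lo,hi))
        if best is None or r.cost<best.cost-1e-7: best=r
    return best.x,np.sqrt(2*best.cost)
E
python3 - <<'E'
from ik2 import *
r=fit();P=r.x;print(r.cost,P);np.save('P.npy',P)
for q,p,r in D:
    pp,A=fk(q,P);print(pp-p,(A.inv()*R.from_rotvec(r)).as_rotvec())
E
```

```text
2.058984307813636e-07 [ 0.259  -0.0002  0.4865  0.0402  0.0468  0.4376  0.0005 -0.0001 -0.0002
  0.2664  1.5709]
[-0.0004 -0.0001  0.0002] [0.0006 0.0001 0.    ]
[ 0.0001  0.0002 -0.0002] [-0.0004  0.0001  0.0001]
[ 0.0001  0.0002 -0.0001] [-0.0001  0.0003  0.0001]
[-0. -0.  0.] [-0.      0.0001 -0.0001]
[-0. -0.  0.] [0.0003 0.0004 0.    ]
[ 0.  0. -0.] [ 0.0003  0.0001 -0.    ]
```

Run:
```python
from ik2 import *
P=np.load('P.npy');q0=arm.sense()['joint_pos']
for y in(-.07,0,.07):
  for yaw in(-25,-10,5,20):
    for dn in(20,35,45,55):
        q,e=ik(C(-.108,y,.07),ori(np.radians(yaw),dn,0),P,q0)
        if e<.002: print(y,yaw,dn,q, round(min((q-lo).min(),(hi-q).min()),2))
```

```text
-0.07 -25 20 [0.5808 0.7992 2.3573 4.1542 1.2296 1.5841] 0.29
-0.07 -25 35 [0.4947 0.6005 2.3556 4.194  0.858  1.3739] 0.29
-0.07 -25 45 [0.4228 0.4977 2.3245 4.3283 0.6157 1.1464] 0.33
-0.07 -25 55 [0.3467 0.4293 2.2728 4.6646 0.4171 0.7362] 0.05
-0.07 -10 20 [0.4149 0.8339 2.4768 3.7046 1.3636 1.6665] 0.17
-0.07 -10 35 [0.3493 0.5934 2.4584 3.7006 0.8829 1.5126] 0.19
-0.07 -10 45 [0.2989 0.4746 2.4089 3.7873 0.5655 1.3517] 0.24
-0.07 -10 55 [0.2494 0.4028 2.3366 4.1153 0.2893 0.971 ] 0.22
-0.07 5 20 [0.1441 0.8758 2.5477 3.1951 1.5032 1.5866] 0.1
-0.07 5 35 [0.1367 0.5966 2.5178 3.192  0.9328 1.5691] 0.13
-0.07 5 45 [0.1313 0.4638 2.456  3.1999 0.5639 1.5526] 0.19
-0.07 5 55 [0.1263 0.3886 2.3713 3.2399 0.23   1.5069] 0.16
-0.07 20 20 [-0.1561  0.875   2.5465  2.6669  1.469   1.436 ] 0.1
-0.07 20 35 [-0.0922  0.5965  2.5167  2.6916  0.9343  1.5858] 0.13
-0.07 20 45 [-0.0456  0.4639  2.4552  2.6267  0.585   1.725 ] 0.19
-0.07 20 55 [-0.0015  0.3888  2.3705  2.3491  0.2803  2.0523] 0.21
0 -25 20 [0.7241 0.7928 2.2257 4.3466 1.1751 1.4484] 0.36
0 -25 35 [0.6449 0.6243 2.2279 4.4354 0.
[... 1100 characters left out ...]
928 2.2255 4.1081 1.1496 1.4628] 0.42
0.07 -10 35 [0.6836 0.6282 2.2117 4.2094 0.7858 1.2474] 0.44
0.07 -10 45 [0.6267 0.5478 2.1738 4.4056 0.5618 0.9886] 0.3
0.07 -10 55 [ 0.5658  0.4976  2.116  -1.4502  0.4003  0.5115] 0.12
0.07 5 20 [0.6046 0.7967 2.339  3.66   1.2167 1.5677] 0.31
0.07 5 35 [0.5575 0.6079 2.3085 3.708  0.7639 1.4239] 0.34
0.07 5 45 [0.5203 0.5202 2.2538 3.852  0.4723 1.2329] 0.4
0.07 5 55 [0.4826 0.4707 2.1774 4.3722 0.2365 0.6785] 0.17
0.07 20 20 [0.3917 0.8078 2.4011 3.1833 1.2891 1.5737] 0.25
0.07 20 35 [0.3873 0.6    2.3604 3.1862 0.7789 1.5609] 0.29
0.07 20 45 [0.384  0.5067 2.2958 3.1988 0.4467 1.5438] 0.35
0.07 20 55 [0.3808 0.457  2.2093 3.2756 0.1365 1.4639] 0.07
```

```bash
cat > sim.py <<'E'
from ik2 import *
from scipy.spatial.transform import Slerp
P=np.load('P.npy')
def ik1(p,A,q0):
    f=lambda q:(lambda a:np.r_[a[0]-p,.2*(a[1].inv()*A).as_rotvec()])(fk(q,P))
    r=least_squares(f,np.clip(q0,lo+1e-3,hi-1e-3),bounds=(lo,hi));return r.x,np.sqrt(2*r.cost)
def sim(seq,q0,n=10,verb=True):
    q=np.array(q0);p,A=fk(q,P)
    for k,(p1,A1) in enumerate(seq):
        S=Slerp([0,1],R.concatenate([A,A1]));mx=0;em=0;qa=q;mg=9
        for t in np.linspace(0,1,n+1)[1:]:
            qn,e=ik1(p+(p1-p)*t,S(t),q);mx=max(mx,np.abs(qn-q).max());em=max(em,e);q=qn;mg=min(mg,(q-lo).min(),(hi-q).min())
        if verb: print(k,q,'err %.4f maxstep %.2f margin %.2f'%(em,mx,mg),'minrows %.1f'%max(np.abs(q-qa)/(.7*np.array([2.22,2.22,2.79,3.14,3.14,3.14]))*12))
        p,A=p1,A1
    return q
def lidpose(th,ph,y,yaw,g,l=.016,roll=-90,ex=0):
    """straddling pose: lid angle th, tool pitch ph (deg)"""
    t=np.radians(th);f=np.radians(ph)
    E=np.array([.09-.202*np.cos(t),.09+.202*np.sin(t)]);d=np.array([np.cos(f),-np.sin(f)]);u=np.array([np.sin(f),np.cos(f)])
    T=E-d*(.011-l)+(g/2-ex)*u
    return C(T[0],y,T[1]),ori(np.radians(yaw),ph,0,roll)
E
python3 - <<'E'
from sim import *
q0=arm.sense()['joint_pos']
for y,yaw in((-.09,5),(-.09,10),(-.06,15)):
 for roll in(-90,90):
  print(y,yaw,roll)
  pre,A=lidpose(0,30,y,yaw,.045,roll=roll,ex=.006)
  back=pre+np.array([-.1,0,0])
  seq=[(np.array([.36,.12,.2]),ori(np.radians(25),75,0,0)),(back+[0,-.0,.08],ori(np.radians(yaw+30),60,0,roll/2)),(back+[0,0,.05],ori(np.radians(yaw+20),40,0,roll)),(back,A),(pre,A)]
  seq+=[lidpose(th,30+th*.66,y,yaw,.045,roll=roll) for th in(15,30,45,60,75,90,100,107)]
  sim(seq,q0)
E
```

```text
-0.09 5 -90
0 [ 0.1456 -0.051   2.2426  0.1151  0.702  -1.9403] err 0.0000 maxstep 0.45 margin 0.03 minrows 15.2
1 [ 0.094  -0.1109  2.4035  0.1098  0.3971 -2.87  ] err 0.0450 maxstep 0.18 margin 0.00 minrows 5.1
2 [ 0.1557 -0.1107  2.5372 -0.4696  0.07   -2.87  ] err 0.0692 maxstep 0.09 margin 0.00 minrows 3.2
3 [ 0.1464 -0.018   2.542  -1.57    0.07   -1.5157] err 0.0978 maxstep 1.24 margin 0.00 minrows 7.4
4 [ 0.1172  0.2085  2.3202 -1.57    0.07   -1.5355] err 0.0979 maxstep 0.03 margin 0.00 minrows 1.7
5 [ 0.1083  0.1328  2.3227 -1.57    0.07   -1.5501] err 0.0890 maxstep 0.01 margin 0.00 minrows 0.6
6 [ 0.0649  0.0936  2.271  -0.2879  0.07   -2.87  ] err 0.0375 maxstep 1.31 margin 0.00 minrows 7.2
7 [ 0.1004  0.107   2.0602 -0.2552  0.4342 -2.87  ] err 0.0222 maxstep 0.04 margin 0.00 minrows 2.0
8 [ 0.1089  0.1973  1.8238 -0.2311  0.7467 -2.87  ] err 0.0359 maxstep 0.03 margin 0.00 minrows 1.7
9 [ 0.0995  0.3357  1.5674 -0.2044  1.0293 -2.87  ] err 0.0487 maxstep 0.03 margin 0.00 minrows 1.6
10 [ 0.0768  0.5097  1.2858 -0.1669  1.3034 -2.87  ] err 0.0602 maxstep 0.03 margin 0.0
[... 6097 characters left out ...]
[ 0.0289  0.1084  2.2459  0.9895  0.1792 -1.1614] err 0.0000 maxstep 0.28 margin 0.07 minrows 9.3
7 [ 0.0341  0.1209  2.0251  0.2442  0.4905 -0.414 ] err 0.0000 maxstep 0.18 margin 0.13 minrows 4.1
8 [ 0.0352  0.2147  1.7789  0.109   0.8033 -0.2887] err 0.0000 maxstep 0.03 margin 0.45 minrows 1.7
9 [ 0.0349  0.3593  1.5118  0.0462  1.0924 -0.2446] err 0.0000 maxstep 0.03 margin 0.76 minrows 1.6
10 [ 0.0342  0.5403  1.2206  0.0024  1.3705 -0.2281] err 0.0000 maxstep 0.03 margin 1.05 minrows 1.8
11 [ 0.0339  0.6796  1.0068 -0.0236  1.5572 -0.2264] err 0.0000 maxstep 0.02 margin 1.00 minrows 1.3
12 [ 0.0339  0.7877  0.8418 -0.042   1.6927 -0.2293] err 0.0000 maxstep 0.02 margin 0.83 minrows 1.0
```

Run:
```python
from sim import *
q0=arm.sense()['joint_pos']
for y,yaw,ph in((0,10,58),(0,15,62),(.04,10,58),(.04,10,62),(.07,10,58),(.07,20,58),(.07,20,63)):
  roll=90
  print(y,yaw,ph)
  pre,A=lidpose(0,ph,y,yaw,.08,l=.022,roll=roll,ex=.006)
  back=pre+np.array([-.07,0,0])
  seq=[(np.array([.36,.12,.2]),ori(np.radians(10),75,0,0)),(back+[0,0,.06],ori(np.radians(yaw),70,0,roll)),(back,A),(pre,A)]
  seq+=[lidpose(th,ph+th*(100-ph)/107,y,yaw,.08-.05*th/107,l=.022,roll=roll) for th in(15,45,75,107)]
  sim(seq,q0)
```

```text
0 10 58
0 [ 0.2038 -0.0502  2.2419 -0.0119  0.6883 -1.5334] err 0.0000 maxstep 0.34 margin 0.05 minrows 13.0
1 [ 0.2833  0.1544  2.1758 -0.0828  0.4656  0.1762] err 0.0000 maxstep 0.19 margin 0.40 minrows 9.3
2 [ 0.3034  0.2782  2.3309 -1.57    0.07    1.6809] err 0.0048 maxstep 0.65 margin 0.00 minrows 8.2
3 [ 0.2567  0.3666  2.1867 -0.9232  0.07    0.9923] err 0.0043 maxstep 0.23 margin 0.00 minrows 3.8
4 [ 0.2323  0.2772  2.0831 -0.0792  0.3271  0.1268] err 0.0007 maxstep 0.34 margin 0.00 minrows 4.7
5 [ 0.1904  0.2819  1.7706 -0.0053  0.8389  0.0188] err 0.0000 maxstep 0.05 margin 0.31 minrows 2.8
6 [ 0.1428  0.4715  1.3577  0.0015  1.2676 -0.0322] err 0.0000 maxstep 0.04 margin 0.81 minrows 2.5
7 [ 0.105   0.8085  0.8133 -0.0122  1.694  -0.07  ] err 0.0000 maxstep 0.07 margin 0.80 minrows 3.3
0 15 62
0 [ 0.2038 -0.0502  2.2419 -0.0119  0.6883 -1.5334] err 0.0000 maxstep 0.34 margin 0.05 minrows 13.0
1 [ 0.2608  0.1576  2.1802  0.0008  0.4547 -0.0018] err 0.0000 maxstep 0.17 margin 0.38 minrows 8.4
2 [ 0.2608  0.2822  2.3064  0.0057  0.07   -0.0067] err 0.0012 maxstep 0.04 margin
[... 3874 characters left out ...]

1 [ 0.3998  0.2279  2.0894 -0.0379  0.4759  0.0813] err 0.0000 maxstep 0.18 margin 0.41 minrows 8.8
2 [ 0.404   0.3391  2.2062 -0.1964  0.1281  0.2437] err 0.0000 maxstep 0.05 margin 0.06 minrows 1.9
3 [ 0.341   0.4216  2.0574  0.0193  0.1914 -0.0263] err 0.0000 maxstep 0.04 margin 0.06 minrows 1.5
4 [ 0.3312  0.3522  1.9508  0.015   0.458  -0.0301] err 0.0000 maxstep 0.03 margin 0.15 minrows 1.5
5 [ 0.2928  0.3633  1.6517  0.0139  0.9272 -0.0635] err 0.0000 maxstep 0.05 margin 0.44 minrows 2.6
6 [ 0.2417  0.5439  1.2451  0.002   1.3341 -0.1079] err 0.0000 maxstep 0.04 margin 0.90 minrows 2.5
7 [ 0.198   0.8794  0.6832 -0.0266  1.7515 -0.1536] err 0.0000 maxstep 0.07 margin 0.67 minrows 3.5
```

```bash
cat > plan.py <<'E'
from sim import *
y,yaw,ph,roll,L=.04,12,62,90,.026
pre,A=lidpose(0,ph,y,yaw,.092,l=L,roll=roll,ex=.006)
back=pre+np.array([-.07,0,0])
seq=[(np.array([.36,.12,.2]),ori(np.radians(10),75,0,0)),(np.array([.37,.15,.19]),ori(np.radians(11),72,0,45)),(back+[0,0,.06],ori(np.radians(yaw),70,0,roll)),(back,A),(pre,A)]
E
python3 - <<'E'
from plan import *
go(seq);sim(seq,arm.sense()['joint_pos']);st();print(pre,back)
E
```

```text
shift [-0.131 -0.292 -0.164] turn [-0.259  0.622 -0.409] rows>= 5.0
shift [-0.024  0.056  0.027] turn [-0.032 -0.061  0.978] rows>= 6.2
shift [-0.041  0.143  0.115] turn [-0.045 -0.011  0.979] rows>= 6.2
shift [ 0.    -0.041  0.113] turn [-0.178  0.    -0.   ] rows>= 1.4
shift [-0.029  0.121  0.064] turn [0. 0. 0.] rows>= 1.7
0 [ 0.2038 -0.0502  2.2419 -0.0119  0.6883 -1.5334] err 0.0000 maxstep 0.34 margin 0.05 minrows 13.0
1 [ 0.2879 -0.0077  2.244  -0.053   0.5931 -0.6503] err 0.0000 maxstep 0.09 margin 0.41 minrows 4.8
2 [ 0.3583  0.2106  2.1135 -0.1112  0.4746  0.2389] err 0.0000 maxstep 0.09 margin 0.40 minrows 4.9
3 [ 0.3726  0.3265  2.2395 -0.6918  0.1198  0.8325] err 0.0000 maxstep 0.18 margin 0.05 minrows 3.2
4 [ 0.3124  0.4094  2.0896 -0.3012  0.1634  0.3883] err 0.0000 maxstep 0.06 margin 0.05 minrows 2.4
t 5.7667 q [ 0.8159  0.4519  2.2364 -1.5656  0.6354  0.8524] chest [-0.1918  0.0782  0.0925] z [ 0.6719 -0.152  -0.7249] y [ 0.1997  0.9796 -0.0203] F [ 0.2339 -0.0459  0.4856]
[0.511  0.2005 0.0955] [0.441  0.2005 0.0955]
```

Call:
{"fn": "play_rows", "kwargs": {
  "steps": [
    [[-0.13,-0.29,-0.16],[-0.26,0.62,-0.41],-1],
    [[-0.13,-0.29,-0.16],[-0.26,0.62,-0.41],-1],
    [[-0.13,-0.29,-0.16],[-0.26,0.62,-0.41],-1],
    [[-0.13,-0.29,-0.16],[-0.26,0.62,-0.41],-1],
    [[-0.13,-0.29,-0.16],[-0.26,0.62,-0.41],-1],
    [[-0.13,-0.29,-0.16],[-0.26,0.62,-0.41],-1],
    [[-0.13,-0.29,-0.16],[-0.26,0.62,-0.41],-1],
    [[-0.13,-0.29,-0.16],[-0.26,0.62,-0.41],-1]
  ]
}}

```text
time_s: 6.43
eef_pos: [0.3726, 0.1514, 0.1631]
tcp_rot: [0.002, 2.694, -0.119]
wrist_force: [-0.9, -0.0, 0.7]
opening: 0.0931
grip_force: 0.0
```

Run:
```python
from plan import *
st();go(seq);go(seq[1:]);sim(seq[1:],arm.sense()['joint_pos'])
```

```text
t 6.4333 q [ 0.4428  0.0647  2.3055 -0.6077  0.4729 -0.6225] chest [-0.1974 -0.0324  0.1631] z [ 0.43   -0.0839 -0.8989] y [ 0.02    0.9963 -0.0834] F [-0.9475 -0.0368  0.6829]
shift [-0.008 -0.069 -0.072] turn [-0.186  0.224 -0.196] rows>= 2.2
shift [-0.024  0.056  0.027] turn [-0.032 -0.061  0.978] rows>= 6.2
shift [-0.041  0.143  0.115] turn [-0.045 -0.011  0.979] rows>= 6.2
shift [ 0.    -0.041  0.113] turn [-0.178  0.    -0.   ] rows>= 1.4
shift [-0.029  0.121  0.064] turn [0. 0. 0.] rows>= 1.7
shift [-0.018 -0.007 -0.05 ] turn [-0.126  0.224  0.785] rows>= 5.2
shift [-0.041  0.143  0.115] turn [-0.045 -0.011  0.979] rows>= 6.2
shift [ 0.    -0.041  0.113] turn [-0.178  0.    -0.   ] rows>= 1.4
shift [-0.029  0.121  0.064] turn [0. 0. 0.] rows>= 1.7
0 [ 0.2879 -0.0077  2.244  -0.053   0.5931 -0.6503] err 0.0000 maxstep 0.07 margin 0.35 minrows 3.0
1 [ 0.3583  0.2106  2.1135 -0.1112  0.4746  0.2389] err 0.0000 maxstep 0.09 margin 0.40 minrows 4.9
2 [ 0.3726  0.3265  2.2395 -0.6918  0.1198  0.8325] err 0.0000 maxstep 0.18 margin 0.05 minrows 3.2
3 [ 0.3124  0.4094  2.0896 -0.3012  0.1634  0.3883] err 0.0000 maxstep 0.06 margin 0.05 minrows 2.4
```

Call:
{"fn": "play_rows", "kwargs": {
  "steps": [
    [[-0.018,-0.007,-0.05],[-0.126,0.224,0.785],-1],
    [[-0.018,-0.007,-0.05],[-0.126,0.224,0.785],-1],
    [[-0.018,-0.007,-0.05],[-0.126,0.224,0.785],-1],
    [[-0.018,-0.007,-0.05],[-0.126,0.224,0.785],-1],
    [[-0.018,-0.007,-0.05],[-0.126,0.224,0.785],-1],
    [[-0.018,-0.007,-0.05],[-0.126,0.224,0.785],-1]
  ]
}}

```text
time_s: 6.93
eef_pos: [0.3706, 0.1504, 0.1897]
tcp_rot: [0.845, 2.727, 0.216]
wrist_force: [-0.7, 0.5, -0.5]
opening: 0.0931
grip_force: 0.0
```

Call:
{"fn": "play_rows", "kwargs": {
  "steps": [
    [[-0.041,0.143,0.115],[-0.045,-0.011,0.979],-1],
    [[-0.041,0.143,0.115],[-0.045,-0.011,0.979],-1],
    [[-0.041,0.143,0.115],[-0.045,-0.011,0.979],-1],
    [[-0.041,0.143,0.115],[-0.045,-0.011,0.979],-1],
    [[-0.041,0.143,0.115],[-0.045,-0.011,0.979],-1],
    [[-0.041,0.143,0.115],[-0.045,-0.011,0.979],-1],
    [[-0.041,0.143,0.115],[-0.045,-0.011,0.979],-1]
  ]
}}

```text
time_s: 7.52
eef_pos: [0.4413, 0.2009, 0.1539]
tcp_rot: [1.826, 2.245, 0.395]
wrist_force: [-0.2, 0.3, -0.5]
opening: 0.093
grip_force: 0.0
```

Run:
```python
from plan import *
st();go(seq[3:]);sim(seq[3:],arm.sense()['joint_pos'])
```

```text
t 7.5167 q [ 0.3616  0.2144  2.1142 -0.1214  0.4706  0.2553] chest [-0.1384  0.0284  0.1539] z [ 0.3356  0.0682 -0.9395] y [0.9198 0.1915 0.3425] F [-0.1893  0.3369 -0.5137]
shift [-0.001 -0.041  0.109] turn [-0.177  0.004 -0.005] rows>= 1.4
shift [-0.029  0.121  0.064] turn [0. 0. 0.] rows>= 1.7
0 [ 0.3726  0.3265  2.2395 -0.6918  0.1198  0.8325] err 0.0000 maxstep 0.18 margin 0.05 minrows 3.2
1 [ 0.3124  0.4094  2.0896 -0.3012  0.1634  0.3883] err 0.0000 maxstep 0.06 margin 0.05 minrows 2.4
```

Call:
{"fn": "play_rows", "kwargs": {
  "steps": [
    [[0,-0.041,0.109],[-0.177,0,0],-1],
    [[0,-0.041,0.109],[-0.177,0,0],-1],
    [[0,-0.041,0.109],[-0.177,0,0],-1],
    [[0,-0.041,0.109],[-0.177,0,0],-1],
    [[0,-0.041,0.109],[-0.177,0,0],-1]
  ]
}}

```text
time_s: 7.93
eef_pos: [0.4396, 0.2005, 0.0943]
tcp_rot: [1.748, 2.168, 0.532]
wrist_force: [0.1, -0.1, 0.4]
opening: 0.0931
grip_force: 0.0
```

Run:
```python
from plan import *
st();go(seq[4:]);sim(seq[4:],arm.sense()['joint_pos'])
s2=[lidpose(th,ph+th*(102-ph)/108,y,yaw,.092,l=L,roll=roll) for th in(4,16,28,40,52,64)]
go(seq[4:]+s2); sim(seq[4:]+s2,arm.sense()['joint_pos'])
im,d,W=snap('wrist','w2')
```

```text
t 7.9333 q [ 0.3759  0.3279  2.2408 -0.7081  0.1235  0.8468] chest [-0.14    0.0276  0.0943] z [ 0.4567  0.0941 -0.8847] y [0.8643 0.1889 0.4662] F [ 0.0767 -0.06    0.433 ]
shift [-0.03   0.125  0.063] turn [-0.005  0.004  0.006] rows>= 1.7
0 [ 0.3124  0.4094  2.0896 -0.3012  0.1634  0.3883] err 0.0000 maxstep 0.06 margin 0.06 minrows 2.5
shift [-0.03   0.125  0.063] turn [-0.005  0.004  0.006] rows>= 1.7
shift [-0.004  0.025 -0.022] turn [ 0.033 -0.    -0.   ] rows>= 0.4
shift [-0.006  0.047 -0.061] turn [0.099 0.    0.   ] rows>= 0.9
shift [-0.012  0.054 -0.055] turn [0.099 0.    0.   ] rows>= 0.9
shift [-0.018  0.06  -0.046] turn [0.099 0.    0.   ] rows>= 0.9
shift [-0.022  0.066 -0.037] turn [ 0.099  0.    -0.   ] rows>= 0.9
shift [-0.026  0.07  -0.027] turn [0.099 0.    0.   ] rows>= 1.0
0 [ 0.3124  0.4094  2.0896 -0.3012  0.1634  0.3883] err 0.0000 maxstep 0.06 margin 0.06 minrows 2.5
1 [ 0.3044  0.3853  2.0542 -0.1757  0.2447  0.2556] err 0.0000 maxstep 0.02 margin 0.10 minrows 0.7
2 [ 0.2927  0.3368  1.9647 -0.0709  0.457   0.1408] err 0.0000 maxstep 0.02 margin 0.20 minrows 1.2
3 [ 0.2748  0.3245  1.8498 -0.0323  0.6605  0.0878] err 0.0000 maxstep 0.02 margin 0.41 minrows 1.1
4 [ 0.2533  0.3466  1.7133 -0.0133  0.8518  0.0514] err 0.0000 maxstep 0.02 margin 0.61 minrows 1.0
5 [ 0.2303  0.3991  1.5583 -0.0037  1.0317  0.0225] err 0.0000 maxstep 0.02 margin 0.80 minrows 1.0
6 [ 0.2078  0.4778  1.3861  0.0001  1.2027 -0.0018] err 0.0000 maxstep 0.02 margin 0.98 minrows 1.1
```

View pics/w2.png

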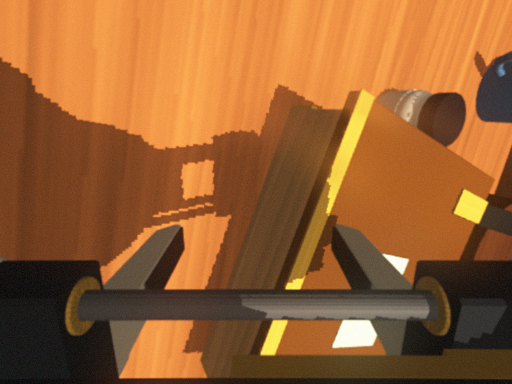

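The wrist view shows the gripper straddling the yellow lid edge: right finger over the lid near (350,240), left finger in front of the chest near (170,240).

Call:
{"fn": "play_rows", "kwargs": {
  "steps": [
    [[-0.03,0.125,0.063],[-0.005,0.004,0.006],-1],
    [[-0.03,0.125,0.063],[-0.005,0.004,0.006],-1],
    [[-0.03,0.125,0.063],[-0.005,0.004,0.006],-1],
    [[-0.03,0.125,0.063],[-0.005,0.004,0.006],-1],
    [[-0.03,0.125,0.063],[-0.005,0.004,0.006],-1]
  ]
}}

```text
time_s: 8.4
eef_pos: [0.5116, 0.1998, 0.0963]
tcp_rot: [1.756, 2.161, 0.538]
wrist_force: [-4.6, -1.9, -2.9]
opening: 0.093
grip_force: 2.1
```

```bash
cat > plan2.py <<'E'
from plan import *
def cum(ths,gap=.092,phf=lambda th:ph+th*(102-ph)/108,ex=0,l=L):
    s=arm.sense();p=np.array(s['eef_pos']);q=R.from_rotvec(s['tcp_rot']);S=[lidpose(th,phf(th),y,yaw,gap,l=l,roll=roll,ex=ex) for th in ths]
    for th,(a,b) in zip(ths,S): print(th,np.round(q.inv().apply(a-p)/.5,3),np.round((q.inv()*b).as_rotvec()/(np.pi/4),3))
    sim(S,s['joint_pos'],n=3)
E
python3 - <<'E'
from plan2 import *
st();cum([3,6,10,14,18,22,27,32])
E
```

```text
t 8.4 q [ 0.3112  0.4079  2.0885 -0.2974  0.1671  0.3865] chest [-0.0689  0.0394  0.0963] z [ 0.4584  0.0963 -0.8835] y [0.8648 0.1808 0.4684] F [-4.6139 -1.891  -2.8985]
3 [-0.003  0.019 -0.016] [ 0.023  0.001 -0.004]
6 [-0.003  0.03  -0.032] [ 0.048  0.001 -0.004]
10 [-0.005  0.045 -0.053] [ 0.081  0.001 -0.004]
14 [-0.007  0.062 -0.073] [ 0.114  0.001 -0.004]
18 [-0.01   0.08  -0.091] [ 0.147  0.001 -0.004]
22 [-0.014  0.1   -0.108] [ 0.18   0.001 -0.004]
27 [-0.019  0.125 -0.127] [ 0.221  0.001 -0.004]
32 [-0.026  0.152 -0.144] [ 0.262  0.001 -0.004]
0 [ 0.305   0.3909  2.0604 -0.1931  0.2269  0.2736] err 0.0000 maxstep 0.05 margin 0.12 minrows 0.6
1 [ 0.303   0.3747  2.0412 -0.1474  0.2803  0.2259] err 0.0000 maxstep 0.02 margin 0.17 minrows 0.3
2 [ 0.2995  0.3565  2.0129 -0.1077  0.3515  0.1832] err 0.0000 maxstep 0.02 margin 0.23 minrows 0.4
3 [ 0.2952  0.3423  1.9815 -0.0811  0.4221  0.153 ] err 0.0000 maxstep 0.02 margin 0.31 minrows 0.4
4 [ 0.2901  0.3322  1.9472 -0.0621  0.4917  0.1299] err 0.0000 maxstep 0.02 margin 0.38 minrows 0.4
5 [ 0.2844  0.3262  1.9102 -0.0479  0.5602  0.111 ] err 0.0000 maxstep 0.02 margin 0.44 minrows 0.4
6 [ 0.2765  0.3242  1.8602 -0.0345  0.644   0.0913] err 0.0000 maxstep 0.03 margin 0.52 minrows 0.5
7 [ 0.2679  0.3283  1.8065 -0.0245  0.7256  0.0745] err 0.0000 maxstep 0.03 margin 0.60 minrows 0.4
```

Call:
{"fn": "play_rows", "kwargs": {
  "steps": [
    [[-0.003,0.017,-0.016],[0.023,0,0],-1],
    [[-0.003,0.028,-0.032],[0.048,0,0],-1],
    [[-0.005,0.043,-0.053],[0.08,0,0],-1],
    [[-0.007,0.06,-0.073],[0.115,0,0],-1],
    [[-0.01,0.08,-0.091],[0.147,0,0],-1],
    [[-0.014,0.1,-0.108],[0.18,0,0],-1],
    [[-0.019,0.125,-0.127],[0.22,0,0],-1],
    [[-0.026,0.152,-0.144],[0.26,0,0],-1]
  ]
}}

```text
time_s: 9.07
eef_pos: [0.5449, 0.1943, 0.1965]
tcp_rot: [1.858, 2.292, 0.326]
wrist_force: [-6.5, -1.1, 0.3]
opening: 0.0931
grip_force: 3.0
```

Run:
```python
from plan2 import *
st();cum([36,40,44,48,52,56,60,64])
im,d,W=snap('scene')
V=R.from_euler('z',-CY).apply((W-C0).reshape(-1,3)).reshape(W.shape)
im2=im.astype(int)
m=(abs(V[...,1])<.12)&(V[...,2]>.105)&(V[...,0]>-.2)&(V[...,0]<.3)&(im2[...,0]>im2[...,2]+25)
a=V[m];print(len(a));ang=np.degrees(np.arctan2(a[:,2]-.09,.09-a[:,0]));print(np.percentile(ang,[10,50,90]))
cv2.imwrite('pics/s2.png',cv2.resize(im[100:300,100:450,::-1],(800,457)))
```

```text
t 9.0667 q [ 0.2681  0.3235  1.81   -0.0197  0.7289  0.0725] chest [-0.0351  0.0398  0.1965] z [ 0.2692  0.0603 -0.9612] y [0.9405 0.1985 0.2759] F [-6.5449 -1.0917  0.2762]
36 [-0.007  0.023 -0.013] [ 0.03  -0.004 -0.002]
40 [-0.013  0.044 -0.027] [ 0.063 -0.004 -0.002]
44 [-0.02   0.066 -0.04 ] [ 0.096 -0.004 -0.002]
48 [-0.028  0.088 -0.052] [ 0.129 -0.004 -0.002]
52 [-0.036  0.111 -0.061] [ 0.162 -0.004 -0.002]
56 [-0.044  0.135 -0.069] [ 0.195 -0.004 -0.001]
60 [-0.053  0.16  -0.075] [ 0.227 -0.004 -0.001]
64 [-0.062  0.184 -0.08 ] [ 0.26  -0.004 -0.001]
0 [ 0.2607  0.3357  1.761  -0.0183  0.7894  0.0624] err 0.0000 maxstep 0.02 margin 0.68 minrows 0.3
1 [ 0.2533  0.3466  1.7133 -0.0133  0.8518  0.0514] err 0.0000 maxstep 0.02 margin 0.74 minrows 0.3
2 [ 0.2457  0.361   1.6636 -0.0093  0.9129  0.0411] err 0.0000 maxstep 0.02 margin 0.80 minrows 0.3
3 [ 0.238   0.3785  1.6119 -0.0061  0.9728  0.0315] err 0.0000 maxstep 0.02 margin 0.86 minrows 0.3
4 [ 0.2303  0.3991  1.5583 -0.0037  1.0317  0.0225] err 0.0000 maxstep 0.02 margin 0.92 minrows 0.3
5 [ 0.2227  0.4226  1.5028 -0.0019  1.0895  0.014 ] err 0.0000 maxstep 0.02 margin 0.98 minrows 0.3
6 [ 0.2152  0.4489  1.4454 -0.0006  1.1465  0.0059] err 0.0000 maxstep 0.02 margin 1.04 minrows 0.4
7 [ 0.2078  0.4778  1.3861  0.0001  1.2027 -0.0018] err 0.0000 maxstep 0.02 margin 1.10 minrows 0.4
5881
[36.1681 40.062  64.5915]
```

View pics/s2.png

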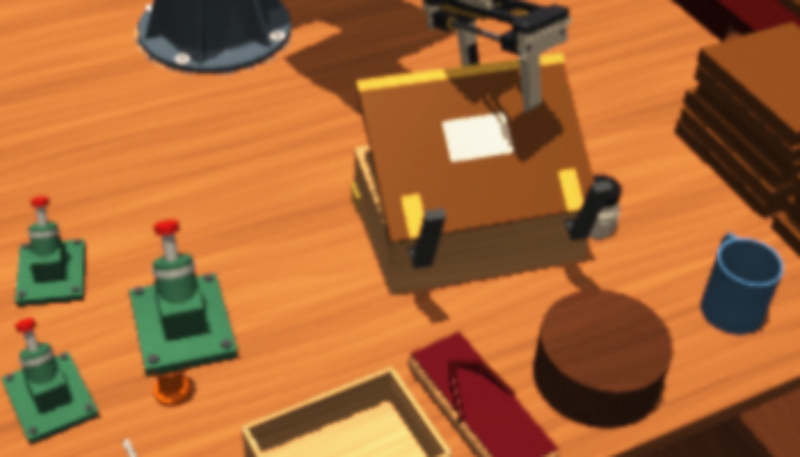

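The scene view shows the lid about 36 degrees up, the finger behind its lip at (530,85) and the other in front; the pot is untouched. Continuing.

Call:
{"fn": "play_rows", "kwargs": {
  "steps": [
    [[-0.007,0.023,-0.013],[0.03,0,0],-1],
    [[-0.013,0.044,-0.027],[0.063,0,0],-1],
    [[-0.02,0.066,-0.04],[0.096,0,0],-1],
    [[-0.028,0.088,-0.052],[0.129,0,0],-1],
    [[-0.036,0.111,-0.061],[0.162,0,0],-1],
    [[-0.044,0.135,-0.069],[0.195,0,0],-1],
    [[-0.053,0.16,-0.075],[0.227,0,0],-1],
    [[-0.062,0.184,-0.08],[0.26,0,0],-1]
  ]
}}

```text
time_s: 9.78
eef_pos: [0.6293, 0.1798, 0.2618]
tcp_rot: [1.946, 2.403, 0.103]
wrist_force: [-0.7, 0.2, -1.7]
opening: 0.0929
grip_force: 0.6
```

```bash
cat >> plan2.py <<'E'
def lidang():
    im,d,W=snap('scene');V=R.from_euler('z',-CY).apply((W-C0).reshape(-1,3)).reshape(W.shape);im2=im.astype(int)
    m=(abs(V[...,1]+.05)<.07)&(V[...,2]>.13)&(V[...,0]>-.15)&(V[...,0]<.3)&(im2[...,0]>im2[...,2]+25)
    a=V[m];X=a[:,[0,2]];c=X.mean(0);w=np.linalg.svd(X-c,full_matrices=False)[2][0];w*=np.sign(w[1])
    print('lid',len(a),np.degrees(np.arctan2(w[1],-w[0])),c)
    return im
E
python3 - <<'E'
from plan2 import *
st();cum([67,70,73,76,79,82]);lidang()
E
```

```text
t 9.7833 q [ 0.2051  0.4756  1.3857  0.0056  1.1983 -0.0061] chest [0.0505 0.0402 0.2618] z [ 0.0791  0.0218 -0.9966] y [0.9749 0.207  0.0819] F [-0.691   0.2423 -1.6997]
67 [-0.006  0.014 -0.002] [ 0.034 -0.006 -0.   ]
70 [-0.013  0.032 -0.007] [ 0.058 -0.006 -0.   ]
73 [-0.02  0.05 -0.01] [ 0.083 -0.006 -0.   ]
76 [-0.028  0.069 -0.013] [ 0.108 -0.006 -0.   ]
79 [-0.035  0.088 -0.014] [ 0.132 -0.006  0.   ]
82 [-0.043  0.107 -0.014] [ 0.157 -0.006  0.   ]
0 [ 0.2024  0.5011  1.3404  0.0004  1.2445 -0.0073] err 0.0000 maxstep 0.02 margin 1.14 minrows 0.3
1 [ 0.1971  0.5259  1.2935  0.0005  1.286  -0.0126] err 0.0000 maxstep 0.02 margin 1.19 minrows 0.3
2 [ 0.1919  0.552   1.2455  0.0003  1.3273 -0.0177] err 0.0000 maxstep 0.02 margin 1.23 minrows 0.3
3 [ 0.1868  0.5794  1.1962 -0.0001  1.3685 -0.0227] err 0.0000 maxstep 0.02 margin 1.19 minrows 0.3
4 [ 0.182   0.6082  1.1456 -0.0006  1.4097 -0.0275] err 0.0000 maxstep 0.02 margin 1.14 minrows 0.3
5 [ 0.1772  0.6384  1.0936 -0.0013  1.4509 -0.0321] err 0.0000 maxstep 0.02 margin 1.08 minrows 0.3
lid 3431 75.33454205159109 [0.0465 0.2252]
```

```bash
cat >> plan2.py <<'E'
def cum2(rows,phf=lambda th:ph+th*(102-ph)/108):
    s=arm.sense();p=np.array(s['eef_pos']);q=R.from_rotvec(s['tcp_rot']);S=[lidpose(th,phf(th),y,yaw,g,l=L,roll=roll) for th,g in rows]
    for (th,g),(a,b) in zip(rows,S): print(th,np.round(q.inv().apply(a-p)/.5,3),np.round((q.inv()*b).as_rotvec()/(np.pi/4),3),'grip',round(1-g/.0465,3))
    sim(S,s['joint_pos'],n=3,verb=False)
E
python3 - <<'E'
from plan2 import *
cum2([(70,.085),(72,.077),(74,.069),(76,.061),(78,.053),(80,.045),(82,.037),(84,.035)])
E
```

```text
70 [-0.009  0.021 -0.006] [ 0.059 -0.006 -0.001] grip -0.828
72 [-0.01   0.026 -0.008] [ 0.076 -0.006 -0.001] grip -0.656
74 [-0.012  0.031 -0.011] [ 0.092 -0.006 -0.001] grip -0.484
76 [-0.014  0.036 -0.013] [ 0.109 -0.006 -0.001] grip -0.312
78 [-0.016  0.041 -0.016] [ 0.125 -0.006 -0.001] grip -0.14
80 [-0.018  0.047 -0.017] [ 0.142 -0.006 -0.001] grip 0.032
82 [-0.02   0.052 -0.019] [ 0.158 -0.006 -0.001] grip 0.204
84 [-0.025  0.063 -0.019] [ 0.175 -0.006 -0.001] grip 0.247
```

Call:
{"fn": "play_rows", "kwargs": {
  "newtons": 5,
  "steps": [
    [[-0.009,0.021,-0.006],[0.059,0,0],-0.83],
    [[-0.01,0.026,-0.008],[0.076,0,0],-0.66],
    [[-0.012,0.031,-0.011],[0.092,0,0],-0.48],
    [[-0.014,0.036,-0.013],[0.109,0,0],-0.31],
    [[-0.016,0.041,-0.016],[0.125,0,0],-0.14],
    [[-0.018,0.047,-0.017],[0.142,0,0],0.03],
    [[-0.02,0.052,-0.019],[0.158,0,0],0.2],
    [[-0.025,0.063,-0.019],[0.175,0,0],0.25]
  ]
}}

```text
time_s: 10.5
eef_pos: [0.6615, 0.1734, 0.2722]
tcp_rot: [-1.958, -2.407, 0.066]
wrist_force: [-0.3, -0.9, 0.8]
opening: 0.0442
grip_force: 0.3
```

Run:
```python
from plan2 import *
st();print(arm.sense()['opening']);cum2([(86,.035),(88,.035),(90,.033),(92,.031),(94,.029),(96,.027),(98,.026),(99.5,.026)]);lidang()
```

```text
t 10.5 q [ 0.1877  0.5998  1.1609  0.0015  1.4375 -0.0175] chest [0.0833 0.0395 0.2722] z [-0.0558 -0.0091 -0.9984] y [ 0.9775  0.2033 -0.0565] F [-0.2986 -0.9276  0.8443]
0.044231916830909636
86 [-0.006  0.017 -0.007] [ 0.014 -0.004 -0.006] grip 0.247
88 [-0.011  0.029 -0.008] [ 0.03  -0.004 -0.005] grip 0.247
90 [-0.015  0.04  -0.009] [ 0.047 -0.004 -0.005] grip 0.29
92 [-0.019  0.051 -0.009] [ 0.063 -0.004 -0.005] grip 0.333
94 [-0.024  0.062 -0.009] [ 0.079 -0.004 -0.005] grip 0.376
96 [-0.028  0.073 -0.008] [ 0.096 -0.004 -0.005] grip 0.419
98 [-0.033  0.085 -0.007] [ 0.112 -0.004 -0.005] grip 0.441
99.5 [-0.037  0.094 -0.006] [ 0.125 -0.004 -0.005] grip 0.441
lid 3069 85.28029609492832 [0.0828 0.2366]
```

Call:
{"fn": "play_rows", "kwargs": {
  "steps": [
    [[-0.006,0.017,-0.007],[0.014,0,0],0.25],
    [[-0.011,0.029,-0.008],[0.03,0,0],0.25],
    [[-0.015,0.04,-0.009],[0.047,0,0],0.29],
    [[-0.019,0.051,-0.009],[0.063,0,0],0.33],
    [[-0.024,0.062,-0.009],[0.08,0,0],0.38],
    [[-0.028,0.073,-0.008],[0.096,0,0],0.42],
    [[-0.033,0.085,-0.007],[0.112,0,0],0.44],
    [[-0.037,0.094,-0.006],[0.125,0,0],0.44]
  ]
}}

```text
time_s: 11.22
eef_pos: [0.7119, 0.1647, 0.2719]
tcp_rot: [-1.917, -2.356, 0.18]
wrist_force: [0.5, 0.2, -0.4]
opening: 0.0262
grip_force: 0.2
```

Run:
```python
from plan2 import *
st();print(arm.sense()['opening']);cum2([(t,.026) for t in (100,101,102,103,104,105,106,107)]);lidang()
```

```text
t 11.2167 q [ 0.165   0.7638  0.8866 -0.0037  1.6454 -0.0398] chest [0.1344 0.0396 0.2719] z [-0.151  -0.0289 -0.9881] y [ 0.9674  0.2011 -0.1537] F [ 0.5344  0.1619 -0.3632]
0.026162186975766968
100 [-0.     0.002 -0.001] [ 0.004 -0.004 -0.006] grip 0.441
101 [-0.003  0.009 -0.   ] [ 0.013 -0.004 -0.006] grip 0.441
102 [-0.005  0.015  0.   ] [ 0.021 -0.004 -0.006] grip 0.441
103 [-0.008  0.021  0.001] [ 0.029 -0.004 -0.006] grip 0.441
104 [-0.01   0.028  0.002] [ 0.037 -0.004 -0.006] grip 0.441
105 [-0.013  0.034  0.003] [ 0.046 -0.004 -0.006] grip 0.441
106 [-0.015  0.04   0.004] [ 0.054 -0.004 -0.006] grip 0.441
107 [-0.017  0.047  0.005] [ 0.062 -0.004 -0.006] grip 0.441
lid 2231 92.83943507794274 [0.1288 0.2478]
```

Call:
{"fn": "play_rows", "kwargs": {
  "steps": [
    [[-0.001,0.002,0],[0.004,0,0],0.44],
    [[-0.003,0.009,0],[0.013,0,0],0.44],
    [[-0.005,0.015,0],[0.021,0,0],0.44],
    [[-0.008,0.021,0.001],[0.029,0,0],0.44],
    [[-0.01,0.028,0.002],[0.037,0,0],0.44],
    [[-0.013,0.034,0.003],[0.046,0,0],0.44],
    [[-0.015,0.04,0.004],[0.054,0,0],0.44],
    [[-0.016,0.044,0.005],[0.06,0,0],0.44]
  ]
}}

```text
time_s: 11.93
eef_pos: [0.7327, 0.1639, 0.2675]
tcp_rot: [-1.89, -2.328, 0.232]
wrist_force: [-10.7, 13.8, 10.4]
opening: 0.0457
grip_force: 7.7
```

Run:
```python
from plan2 import *
st();print(arm.sense()['opening']);im=lidang();cv2.imwrite('pics/s3.png',cv2.resize(im[60:300,150:450,::-1],(750,600)))
```

```text
t 11.9333 q [ 0.1591  0.8519  0.7427 -0.0028  1.7509 -0.048 ] chest [0.1551 0.0425 0.2675] z [-0.1995 -0.0348 -0.9793] y [ 0.9583  0.2019 -0.2024] F [-10.6587  13.7787  10.3751]
0.045678018065122644
lid 2110 95.72969278313626 [0.1333 0.2451]
```

View pics/s3.png

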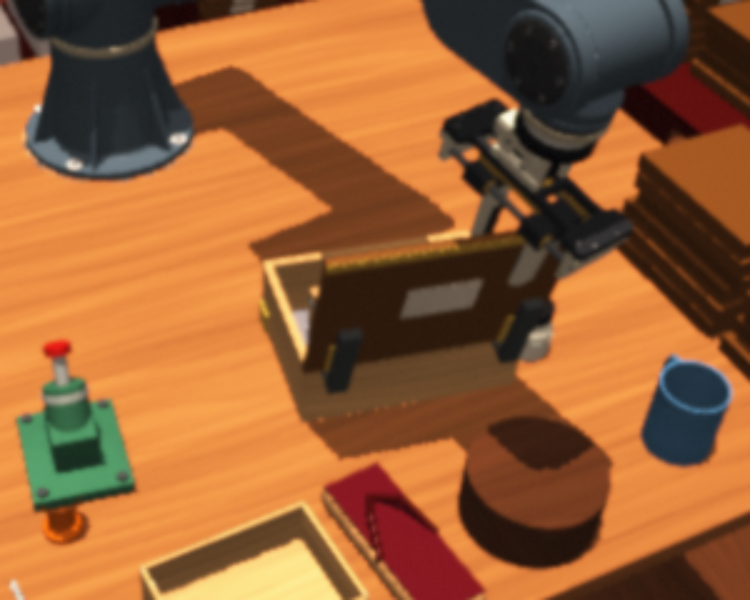

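The lid leans against its stop arms (image (340,360) and (525,330)); the gripper still straddles its top edge and the force shows stop contact. I'll release and lift off.

Call:
{"fn": "play_rows", "kwargs": {
  "steps": [
    [[0.005,-0.02,-0.005],[0,0,0],-0.2],
    [[0.005,-0.02,-0.005],[0,0,0],-0.6],
    [[0.005,-0.02,-0.03],[0,0,0],-0.8],
    [[0.005,-0.02,-0.1],[0,0,0],-0.8],
    [[0.005,-0.02,-0.18],[0,0,0],-0.8],
    [[0,-0.1,-0.25],[0,0,0],-0.8],
    [[0,-0.2,-0.25],[-0.2,0,0],-0.8],
    [[0,-0.3,-0.25],[-0.3,0,0],-0.8]
  ]
}}

```text
time_s: 12.65
eef_pos: [0.678, 0.1487, 0.4051]
tcp_rot: [-1.959, -2.407, 0.066]
wrist_force: [1.8, 0.2, 1.4]
opening: 0.0834
grip_force: 0.0
```

Run:
```python
from plan2 import *
st();im=lidang();im,d,W=snap('top','t3');np.save('topW.npy',W);np.save('topim.npy',im)
for o in['mallet','tack_tin']:
    for r in spotter.find_in('top',o)[:3]: 
        b=np.array(r['box']).astype(int);print(o,r,np.nanmedian(W[b[1]:b[3],b[0]:b[2]].reshape(-1,3),0))
cv2.imwrite('pics/t3c.png',cv2.resize(im[130:260,90:250,::-1],(738,600),interpolation=cv2.INTER_CUBIC))
```

```text
t 12.65 q [ 0.1493  0.5822  0.8832 -0.001   1.7325 -0.0553] chest [0.1039 0.018  0.4051] z [-0.0555 -0.0093 -0.9984] y [ 0.9776  0.2028 -0.0563] F [1.8321 0.2075 1.4226]
lid 2360 86.32100678562577 [0.1256 0.284 ]
mallet {'box': [180.8, 195.8, 207.3, 212.8], 'p': 0.94} [0.5524 0.1014 0.0883]
mallet {'box': [295.7, 167.1, 331.8, 214.1], 'p': 0.59} [ 0.5823 -0.2344  0.0197]
tack_tin {'box': [318.2, 157.7, 329.8, 166.7], 'p': 0.37} [ 0.6745 -0.2776  0.0091]
```

View pics/t3c.png

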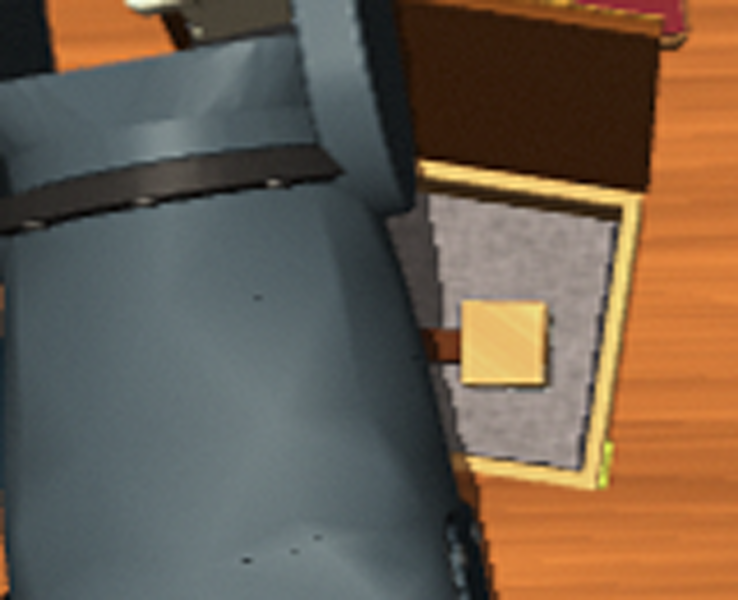

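The top view shows the open lid, and in the chest the mallet head at crop (504,342) with its dark handle running left under the arm; the tin is hidden. I'll fit the head's top face.

```bash
cat >> h.py <<'E'
def head(W,im,c,rad=.06,z=.089):
    im=im.astype(int)
    m=(np.hypot(W[...,0]-c[0],W[...,1]-c[1])<rad)&(abs(W[...,2]-z)<.006)&(im[...,0]>120)
    m=cv2.morphologyEx(m.astype(np.uint8),cv2.MORPH_OPEN,np.ones((3,3)))>0
    Q=W[m];r=cv2.minAreaRect((Q[:,:2]*1000).astype(np.float32));print('head',len(Q),r,np.median(Q[:,2]));return r
E
python3 - <<'E'
from sim import *
W=np.load('topW.npy');im=np.load('topim.npy')
r=head(W,im,(.5524,.1014),.045)
x,y=np.array(r[0])/1000;print('chest',R.from_euler('z',-CY).apply(np.array([x,y,0])-C0))
s=arm.sense();M=R.from_rotvec(s['tcp_rot']).as_matrix();print(np.degrees(np.arctan2(M[1,1],M[0,1])))
# candidate grasp with tool y at yaw 0..: heading irrelevant
for a in(-5,0,5,10):
  go([(np.array([x,y,.25]),ori(np.radians(a),90,0,90))])
E
```

```text
head 318 ((550.9891967773438, 89.77550506591797), (47.62701416015625, 47.880340576171875), 88.91402435302734) 0.0893949874917388
chest [-0.011  -0.0621  0.    ]
11.726465132350963
shift [-0.065 -0.251  0.328] turn [-0.076  0.008  0.372] rows>= 5.0
shift [-0.065 -0.251  0.328] turn [-0.076  0.005  0.26 ] rows>= 5.0
shift [-0.065 -0.251  0.328] turn [-0.076  0.002  0.149] rows>= 5.0
shift [-0.065 -0.251  0.328] turn [-0.076 -0.002  0.038] rows>= 5.0
```

Call:
{"fn": "play_rows", "kwargs": {
  "steps": [
    [[-0.065,-0.25,0.1],[-0.076,0.005,0.28],-0.8],
    [[-0.065,-0.25,0.2],[-0.076,0.005,0.28],-0.8],
    [[-0.065,-0.25,0.33],[-0.076,0.005,0.28],-0.8],
    [[-0.065,-0.25,0.33],[-0.076,0.005,0.28],-0.8],
    [[-0.065,-0.25,0.33],[-0.076,0.005,0.28],-0.8],
    [[-0.065,-0.25,0.33],[-0.076,0.005,0.28],-0.8]
  ]
}}

```text
time_s: 13.35
eef_pos: [0.5503, 0.0894, 0.2441]
tcp_rot: [-2.236, -2.202, 0.008]
wrist_force: [0.2, 0.5, -0.5]
opening: 0.0837
grip_force: 0.0
```

Run:
```python
from plan2 import *
st();im,d,W=snap('wrist','w3')
r=head(W,im,(.551,.09),.05)
for o in['mallet','tack_tin']:
    for k in spotter.find_in('wrist',o)[:3]: 
        b=np.array(k['box']).astype(int);print(o,k,np.nanmedian(W[b[1]:b[3],b[0]:b[2]].reshape(-1,3),0))
blue=(im[...,2].astype(int)>im[...,0]+30)&(abs(W[...,2]-.054)<.01);Q=W[blue];print('blue',len(Q),np.median(Q,0) if len(Q) else '')
dark=(im.max(2)<130)&(abs(W[...,2]-.061)<.006)&(W[...,1]>.11)&(W[...,1]<.27)&(abs(W[...,0]-.55)<.04)
Q=W[dark];print('handle',len(Q));
if len(Q)>20: print(cv2.minAreaRect((Q[:,:2]*1000).astype(np.float32)),np.median(Q,0))
im,d,W=snap('top');r=head(W,im,(.551,.09),.045);im=lidang()
```

```text
t 13.35 q [ 0.0778  0.3529  1.6109 -0.0006  1.184   0.0935] chest [-0.0116 -0.0626  0.2441] z [-0.0062 -0.0011 -1.    ] y [ 0.9999 -0.0155 -0.0061] F [ 0.1653  0.5146 -0.4791]
head 1979 ((549.4638671875, 91.37734985351562), (50.54269790649414, 50.017642974853516), 88.03630065917969) 0.08937394433112161
mallet {'box': [235.0, 27.1, 281.6, 198.0], 'p': 0.89} [0.5505 0.1604 0.0602]
tack_tin {'box': [318.7, 38.3, 362.5, 79.4], 'p': 0.58} [0.6413 0.2165 0.0537]
blue 1136 [0.6422 0.2215 0.0544]
handle 1505
((549.9420166015625, 192.47406005859375), (154.91685485839844, 79.89854431152344), 89.97518920898438) [0.5523 0.1623 0.0613]
head 0 ((0.0, 0.0), (0.0, 0.0), 0.0) nan
lid 2734 56.528254611608766 [0.0956 0.2631]
  return _methods._mean(a, axis=axis, dtype=dtype,
  ret = ret.dtype.type(ret / rcount)
```

View pics/w3.png

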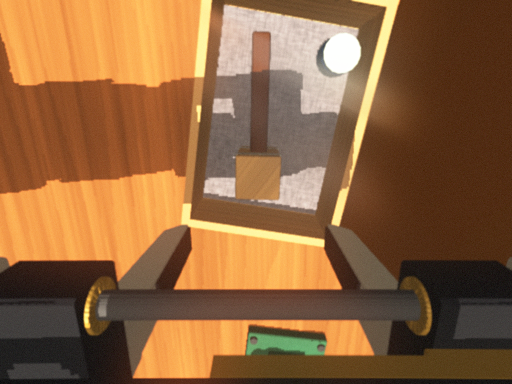

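The wrist view shows the mallet head at (258,175), its handle running up to (260,35), and the blue tin at (340,55), well away from the grasp.

Run:
```python
from plan2 import *
A=ori(np.radians(-2),90,0,90)
S=[(np.array([.5495,.0914,.07]),A)];go(S);sim(S,arm.sense()['joint_pos'])
```

```text
shift [ 0.002 -0.01   0.359] turn [0.002 0.    0.025] rows>= 4.3
0 [ 0.0809  0.5767  1.7523 -0.      0.8126  0.1158] err 0.0000 maxstep 0.04 margin 0.74 minrows 2.1
```

Call:
{"fn": "play_rows", "kwargs": {
  "newtons": 45,
  "steps": [
    [[0.002,-0.01,0.08],[0,0,0.025],-0.8],
    [[0.002,-0.01,0.16],[0,0,0.025],-0.8],
    [[0.002,-0.01,0.24],[0,0,0.025],-0.8],
    [[0.002,-0.01,0.31],[0,0,0.025],-0.8],
    [[0.002,-0.01,0.359],[0,0,0.025],-0.8],
    [[0.002,-0.01,0.359],[0,0,0.025],-0.8],
    [[0.002,-0.01,0.359],[0,0,0.025],-0.8]
  ]
}}

```text
time_s: 14.18
eef_pos: [0.5478, 0.0915, 0.069]
tcp_rot: [-2.259, -2.183, 0.001]
wrist_force: [0.8, 0.6, -0.0]
opening: 0.0839
grip_force: 0.0
```

Run:
```python
from plan2 import *
st();print(arm.sense()['eef_pos']);A=ori(np.radians(-2),90,0,90)
go([(np.array([.5495,.0914,.07]),A)])
```

```text
t 14.1833 q [ 0.0818  0.5757  1.7578 -0.0005  0.8088  0.1166] chest [-0.0144 -0.061   0.069 ] z [-0.0008 -0.0004 -1.    ] y [ 0.9994 -0.0345 -0.0007] F [ 0.8037  0.5915 -0.042 ]
[0.5478 0.0915 0.069 ]
shift [-0.     0.003 -0.002] turn [-0.001  0.001  0.   ] rows>= 0.0
```

Positioned with no contact; closing on the head and lifting.

Call:
{"fn": "play_rows", "kwargs": {
  "newtons": 45,
  "steps": [
    [[0,0.003,0],[0,0,0],0.2],
    [[0,0.003,0],[0,0,0],0.2],
    [[0,0.003,0],[0,0,0],0.2],
    [[0,0.003,0],[0,0,0],0.2],
    [[0,0.003,0],[0,0,0],0.2],
    [[0,0.003,0],[0,0,0],0.2]
  ]
}}

```text
time_s: 14.68
eef_pos: [0.5484, 0.0911, 0.0691]
tcp_rot: [2.259, 2.182, 0.0]
wrist_force: [0.5, -0.3, 3.9]
opening: 0.0497
grip_force: 45.0
```

Call:
{"fn": "play_rows", "kwargs": {
  "steps": [
    [[0,0,-0.04],[0,0,0],0.2],
    [[0,0,-0.1],[0,0,0],0.2],
    [[0,0,-0.18],[0,0,0],0.2],
    [[0,0,-0.26],[0,0,0],0.2],
    [[0,0,-0.34],[0,0,0],0.2],
    [[0,0,-0.4],[0,0,0],0.2],
    [[0,0,-0.4],[0,0,0],0.2]
  ]
}}

```text
time_s: 15.27
eef_pos: [0.5499, 0.0913, 0.2746]
tcp_rot: [2.256, 2.179, 0.009]
wrist_force: [0.8, -0.4, -2.9]
opening: 0.0495
grip_force: 44.9
```

```bash
cat >> h.py <<'E'
SY=np.radians(-8.2)
def punch(W,im,n):
    im=im.astype(int);r,g,b=im[...,0],im[...,1],im[...,2]
    m=(abs(W[...,0]-.55)<.05)&(abs(W[...,1]+.24)<.05)&(r>110)&(g<70)&(b<70)&(W[...,2]>.1)
    a=np.array([-.5*np.cos(SY),-.5*np.sin(SY),.866]);Q=W[m];h=Q@a;print('punch',n,len(Q),np.median(Q,0))
    if len(Q)<20:return
    t=Q[h>np.percentile(h,60)-.004];print(' top',t.mean(0),(t.min(0)+t.max(0))/2,'axis h pct',np.percentile(h,[5,50,80,95]))
    # plane fit
    Z=t-t.mean(0);nn=np.linalg.svd(Z)[2][2];print(' normal',nn*np.sign(nn[2]),'exp',a)
E
python3 - <<'E'
from plan2 import *
st();s=arm.sense();print(s['eef_pos'],s['opening'],s['grip_force'])
for n in('top','scene','wrist'):
    im,d,W=snap(n,'m_'+n);punch(W,im,n)
E
```

```text
t 15.2667 q [ 0.0813  0.3181  1.5828 -0.0004  1.2327  0.1161] chest [-0.0124 -0.0607  0.2746] z [ 0.008   0.0003 -1.    ] y [ 0.9994 -0.0347  0.008 ] F [ 0.8203 -0.3527 -2.9284]
[0.5499 0.0913 0.2746] 0.04947319927882281 44.948360323905945
punch top 90 [ 0.543  -0.2399  0.1334]
 top [ 0.5425 -0.2396  0.1333] [ 0.5417 -0.2393  0.1322] axis h pct [-0.1744 -0.1702 -0.1687 -0.1675]
 normal [-0.5116  0.0175  0.859 ] exp [-0.4949  0.0713  0.866 ]
punch scene 53 [ 0.5534 -0.2385  0.135 ]
 top [ 0.5516 -0.2381  0.1369] [ 0.5496 -0.2374  0.1359] axis h pct [-0.1806 -0.1737 -0.1696 -0.1685]
 normal [-0.2906  0.0168  0.9567] exp [-0.4949  0.0713  0.866 ]
punch wrist 0 [nan nan nan]
  return _methods._mean(a, axis=axis, dtype=dtype,
  ret = um.true_divide(
```

```bash
cat > plan3.py <<'E'
from plan2 import *
SYA=np.radians(-8.4);PT=np.array([.541,-.239,.133]);a=np.array([-.5*np.cos(SYA),-.5*np.sin(SYA),.866]);AP=ori(SYA,60,0,90);FACE=.060
def pp(d): return PT+a*(FACE+d),AP
E
python3 - <<'E'
from plan3 import *
mid=(np.array([.48,-.03,.30]),ori(np.radians(-5),75,0,90))
S=[mid,pp(.045)];go(S);sim(S,arm.sense()['joint_pos']);print(S[1][0])
E
```

```text
shift [-0.247 -0.126 -0.065] turn [-0.338 -0.008  0.067] rows>= 3.4
shift [-0.4    0.012  0.161] turn [-0.333 -0.029  0.07 ] rows>= 5.2
0 [-0.1718  0.0249  1.8955  0.0267  0.9604 -0.0971] err 0.0000 maxstep 0.04 margin 0.75 minrows 2.3
1 [-0.6483  0.1608  2.0221  0.4844  0.5426 -0.8669] err 0.0000 maxstep 0.11 margin 0.47 minrows 4.2
[ 0.4891 -0.2313  0.2239]
```

Call:
{"fn": "play_rows", "kwargs": {
  "newtons": 60,
  "steps": [
    [[-0.06,-0.03,-0.06],[-0.08,0,0.01],0.2],
    [[-0.12,-0.06,-0.065],[-0.16,0,0.03],0.2],
    [[-0.18,-0.1,-0.065],[-0.25,0,0.05],0.2],
    [[-0.247,-0.126,-0.065],[-0.338,-0.008,0.067],0.2],
    [[-0.247,-0.126,-0.065],[-0.338,-0.008,0.067],0.2]
  ]
}}

```text
time_s: 15.83
eef_pos: [0.4764, -0.0333, 0.2981]
tcp_rot: [2.168, 1.979, 0.26]
wrist_force: [0.1, -1.0, -3.6]
opening: 0.0497
grip_force: 59.9
```

Call:
{"fn": "play_rows", "kwargs": {
  "steps": [
    [[-0.06,0,0],[-0.05,0,0.01],0.2],
    [[-0.12,0,0.02],[-0.1,-0.01,0.02],0.2],
    [[-0.18,0,0.05],[-0.15,-0.01,0.03],0.2],
    [[-0.24,0,0.08],[-0.2,-0.02,0.04],0.2],
    [[-0.3,0.01,0.11],[-0.25,-0.02,0.05],0.2],
    [[-0.36,0.01,0.14],[-0.3,-0.03,0.06],0.2],
    [[-0.4,0.012,0.161],[-0.333,-0.029,0.07],0.2],
    [[-0.4,0.012,0.161],[-0.333,-0.029,0.07],0.2]
  ]
}}

```text
time_s: 16.5
eef_pos: [0.4878, -0.2336, 0.22]
tcp_rot: [2.056, 1.766, 0.474]
wrist_force: [-1.0, 1.2, -4.3]
opening: 0.0497
grip_force: 59.9
```

Run:
```python
from plan3 import *
st();go([pp(.045),pp(.01)])
im,d,W=snap('top');im2,d2,W2=snap('scene')
o=np.hstack([cv2.resize(im[150:270,280:400],(400,400),interpolation=cv2.INTER_CUBIC),cv2.resize(im2[150:290,90:230],(400,400),interpolation=cv2.INTER_CUBIC)])
cv2.imwrite('pics/p1.png',o[:,:,::-1])
# mallet lateral checks: fit head faces from wrist depth
im,d,W=snap('wrist');np.save('w4.npy',W);np.save('w4i.npy',im)
```

```text
t 16.5 q [-0.6533  0.1675  2.0245  0.491   0.539  -0.8739] chest [-0.017  -0.3915  0.22  ] z [ 0.4921 -0.0719 -0.8676] y [ 0.8575 -0.1318  0.4973] F [-0.9562  1.1797 -4.3103]
shift [ 0.005  0.005 -0.006] turn [-0.004 -0.001 -0.007] rows>= 0.1
shift [0.   0.   0.07] turn [0. 0. 0.] rows>= 0.8
```

View pics/p1.png

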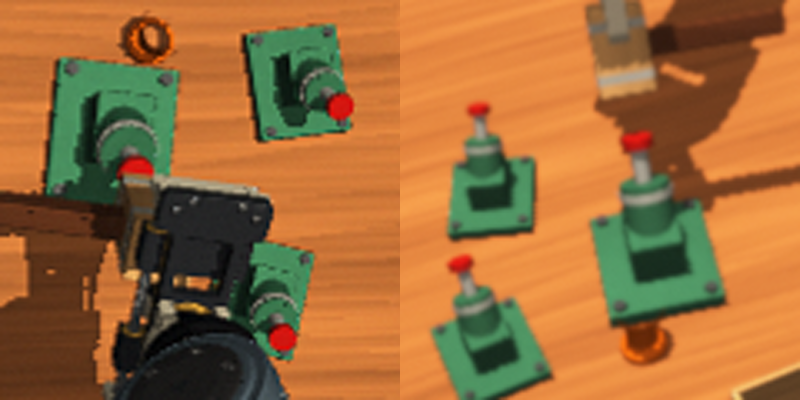

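The left crop (top view) shows the mallet just in front of the red punch at (135,170); the right crop shows the setter's punch at (637,140) and the mallet end face at (625,85), aimed at it.

Run:
```python
from plan3 import *
W=np.load('w4.npy');s=arm.sense();q=R.from_rotvec(s['tcp_rot']);T=q.inv().apply((W.reshape(-1,3)-s['eef_pos']));T=T[~np.isnan(T[:,0])]
m=(abs(T[:,1])<.03)&(T[:,2]>-.03)&(T[:,2]<.075)&(abs(T[:,0])<.2);T=T[m];print(len(T),np.percentile(T,[1,10,50,90,99],axis=0))
f=T[(abs(T[:,0]-np.sign(np.median(T[:,0]))*.025)<.006)&(T[:,2]>.012)]
if len(f)>30:
    n=np.linalg.svd(f-f.mean(0),full_matrices=False)[2][2];print('face',len(f),f.mean(0),f.min(0),f.max(0),n)
h=T[(abs(T[:,0])>.04)&(abs(T[:,0])<.16)];
if len(h)>30:
    n=np.linalg.svd(h-h.mean(0),full_matrices=False)[2];print('handle',len(h),h.mean(0),n[0])
```

```text
17062 [[-0.0146 -0.0267 -0.0262]
 [-0.0047 -0.0181 -0.0202]
 [ 0.0248 -0.0002 -0.0003]
 [ 0.1094  0.0174  0.0094]
 [ 0.1268  0.0267  0.0423]]
face 738 [ 0.0248 -0.0006  0.0318] [ 0.0228 -0.0255  0.0121] [0.0257 0.025  0.0592] [ 1.      0.0072 -0.0019]
handle 6489 [0.088  0.     0.0085] [-1.     -0.0073 -0.0006]
```

Call:
{"fn": "play_rows", "kwargs": {
  "steps": [
    [[0.005,0.004,0.02],[-0.004,0,-0.007],0.2],
    [[0.005,0.004,0.04],[-0.004,0,-0.007],0.2],
    [[0.005,0.004,0.06],[-0.004,0,-0.007],0.2],
    [[0.005,0.004,0.07],[-0.004,0,-0.007],0.2],
    [[0.005,0.004,0.07],[-0.004,0,-0.007],0.2]
  ]
}}

```text
time_s: 17.07
eef_pos: [0.5097, -0.2313, 0.194]
tcp_rot: [2.041, 1.772, 0.477]
wrist_force: [-0.0, 0.1, -4.0]
opening: 0.0496
grip_force: 59.9
```

Run:
```python
from plan3 import *
st();go([pp(.01),pp(0),pp(-.012)])
im,d,W=snap('scene');punch(W,im,'scene')
```

```text
t 17.0667 q [-0.6202  0.2401  2.013   0.5355  0.4693 -0.9092] chest [ 0.0041 -0.3854  0.194 ] z [ 0.4979 -0.072  -0.8642] y [ 0.8557 -0.1209  0.5031] F [-0.0103  0.0591 -4.0269]
shift [-0.006 -0.005 -0.002] turn [ 0.005 -0.002  0.007] rows>= 0.1
shift [-0.    0.    0.02] turn [0. 0. 0.] rows>= 0.2
shift [-0.     0.     0.024] turn [0. 0. 0.] rows>= 0.3
punch scene 44 [ 0.551  -0.2386  0.1365]
 top [ 0.5474 -0.2354  0.1425] [ 0.5432 -0.2268  0.1749] axis h pct [-0.1776 -0.1703 -0.1687 -0.1681]
 normal [ 0.2539 -0.8591  0.4444] exp [-0.4949  0.0713  0.866 ]
```

Call:
{"fn": "play_rows", "kwargs": {
  "steps": [
    [[-0.002,-0.002,0.008],[0,0,0.003],0.2],
    [[-0.002,-0.002,0.016],[0,0,0.003],0.2],
    [[-0.002,-0.002,0.024],[0,0,0.003],0.2],
    [[-0.002,-0.002,0.032],[0,0,0.003],0.2],
    [[-0.002,-0.002,0.038],[0,0,0.003],0.2],
    [[-0.002,-0.002,0.042],[0,0,0.003],0.2],
    [[-0.002,-0.002,0.045],[0,0,0.003],0.2],
    [[-0.002,-0.002,0.045],[0,0,0.003],0.2]
  ]
}}

```text
time_s: 17.78
eef_pos: [0.5197, -0.2346, 0.1759]
tcp_rot: [2.042, 1.768, 0.478]
wrist_force: [-7.5, 0.1, 4.7]
opening: 0.0499
grip_force: 60.0
```

Run:
```python
from plan3 import *
st();s=arm.sense();print('d',(s['eef_pos']-PT)@a-FACE,'lat',s['eef_pos']-PT-a*((s['eef_pos']-PT)@a),'axial F',(s['wrist_force']-np.array([0,0,-4]))@a)
go([pp(-.012)])
```

```text
t 17.7833 q [-0.6128  0.2877  2.0055  0.5764  0.4297 -0.9465] chest [ 0.0145 -0.387   0.1759] z [ 0.4996 -0.0738 -0.8631] y [ 0.8543 -0.1231  0.5051] F [-7.4664  0.0517  4.7448]
d -0.011963516775879993 lat [0.0025 0.0009 0.0013] axial F 11.269873360945695
shift [-0.002 -0.005  0.   ] turn [ 0.007 -0.     0.004] rows>= 0.1
```

Call:
{"fn": "play_rows", "kwargs": {
  "steps": [
    [[0,0,0.003],[0,0,0],0.2],
    [[0,0,0.006],[0,0,0],0.2],
    [[0,0,0.009],[0,0,0],0.2],
    [[0,0,0.009],[0,0,0],0.2],
    [[0,0,0.009],[0,0,0],0.2]
  ]
}}

```text
time_s: 18.2
eef_pos: [0.5215, -0.2353, 0.1752]
tcp_rot: [2.038, 1.766, 0.479]
wrist_force: [-47.6, 8.8, 54.0]
opening: 0.0497
grip_force: 60.3
```

Run:
```python
from plan3 import *
st();s=arm.sense();print('d',(s['eef_pos']-PT)@a-FACE,'axial F',(s['wrist_force']-np.array([0,0,-4]))@a)
im,d,W=snap('scene');cv2.imwrite('pics/p2.png',cv2.resize(im[150:270,110:250,::-1],(700,600),interpolation=cv2.INTER_CUBIC))
im,d,W=snap('wrist');T=R.from_rotvec(s['tcp_rot']).inv().apply((W.reshape(-1,3)-s['eef_pos']));T=T[~np.isnan(T[:,0])]
f=T[(abs(T[:,0]-.025)<.006)&(T[:,2]>.012)&(T[:,2]<.07)&(abs(T[:,1])<.03)]
print('face',f.max(0),np.linalg.svd(f-f.mean(0),full_matrices=False)[2][2])
```

```text
t 18.2 q [-0.612   0.2915  2.0037  0.5833  0.425  -0.9537] chest [ 0.0164 -0.3873  0.1752] z [ 0.5023 -0.0751 -0.8614] y [ 0.8528 -0.1217  0.5079] F [-47.622    8.8227  53.9913]
d -0.01352631474289128 axial F 74.42043887638934
face [0.0265 0.0247 0.0571] [-1.     -0.0065  0.0072]
```

View pics/p2.png

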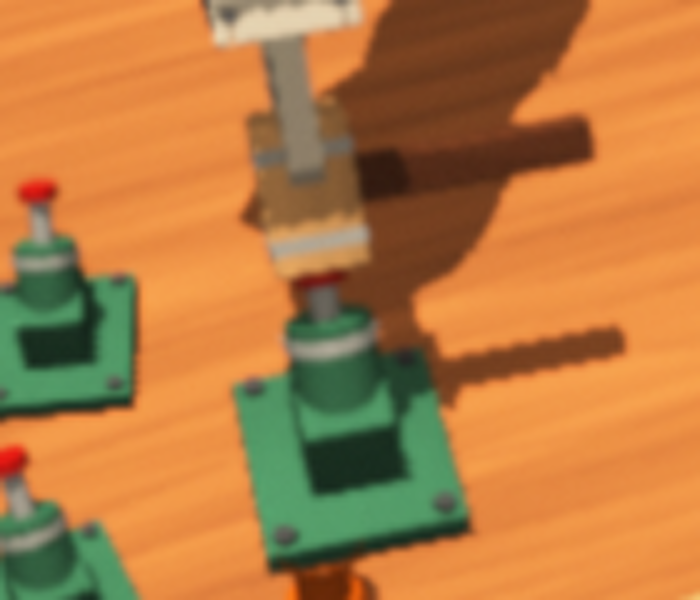

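Punch is bottomed (force jumped to 74 N axial); the picture shows the mallet face flat on the red head at (320,280). Retracting along the axis.

Call:
{"fn": "play_rows", "kwargs": {
  "steps": [
    [[0,0,-0.01],[0,0,0],0.2],
    [[0,0,-0.02],[0,0,0],0.2],
    [[0,0,-0.035],[0,0,0],0.2],
    [[0,0,-0.06],[0,0,0],0.2],
    [[0,0,-0.1],[0,0,0],0.2],
    [[0,0,-0.14],[0,0,0],0.2],
    [[0,0,-0.14],[0,0,0],0.2]
  ]
}}

```text
time_s: 18.88
eef_pos: [0.4867, -0.2299, 0.2347]
tcp_rot: [2.04, 1.766, 0.478]
wrist_force: [0.7, -1.3, -2.9]
opening: 0.0495
grip_force: 59.8
```

```bash
cat >> plan3.py <<'E'
def grip_pose():
    s=arm.sense();im,d,W=snap('wrist');T=R.from_rotvec(s['tcp_rot']).inv().apply((W.reshape(-1,3)-s['eef_pos']));T=T[~np.isnan(T[:,0])]
    f=T[(abs(T[:,0]-.025)<.006)&(T[:,2]>.012)&(T[:,2]<.07)&(abs(T[:,1])<.03)]
    print('face',f.max(0),np.percentile(f,99,axis=0),np.linalg.svd(f-f.mean(0),full_matrices=False)[2][2])
E
python3 - <<'E'
from plan3 import *
st();grip_pose()
im,d,W=snap('scene');punch(W,im,'scene')
S=[(np.array([.48,-.03,.30]),ori(np.radians(-5),75,0,90)),(np.array([.549,.0914,.24]),ori(np.radians(-2),90,0,90))]
go(S);sim(S,arm.sense()['joint_pos'])
E
```

```text
t 18.8833 q [-0.6497  0.1371  2.0225  0.4779  0.5575 -0.8602] chest [-0.0188 -0.3881  0.2347] z [ 0.5014 -0.0753 -0.862 ] y [ 0.8532 -0.1227  0.507 ] F [ 0.6592 -1.2687 -2.9156]
face [0.0265 0.0254 0.0574] [0.0261 0.0244 0.0563] [-1.     -0.0076  0.0049]
punch scene 66 [ 0.5527 -0.2382  0.1348]
 top [ 0.5487 -0.2375  0.1358] [ 0.5457 -0.237   0.1347] axis h pct [-0.182  -0.1728 -0.1693 -0.1683]
 normal [-0.3712  0.006   0.9285] exp [-0.4949  0.0713  0.866 ]
shift [ 0.393  0.007 -0.154] turn [ 0.341  0.03  -0.067] rows>= 5.1
shift [0.254 0.081 0.146] turn [ 0.333  0.009 -0.066] rows>= 3.6
0 [-0.1718  0.0249  1.8955  0.0267  0.9604 -0.0971] err 0.0000 maxstep 0.11 margin 0.51 minrows 4.2
1 [0.081  0.3527 1.6215 0.     1.1674 0.1158] err 0.0000 maxstep 0.03 margin 0.78 minrows 2.5
```

Call:
{"fn": "play_rows", "kwargs": {
  "steps": [
    [[0.05,0,-0.04],[0.04,0,-0.01],0.2],
    [[0.12,0,-0.08],[0.1,0.01,-0.02],0.2],
    [[0.19,0,-0.11],[0.16,0.02,-0.03],0.2],
    [[0.26,0,-0.13],[0.22,0.02,-0.04],0.2],
    [[0.33,0.005,-0.145],[0.28,0.03,-0.05],0.2],
    [[0.393,0.007,-0.154],[0.341,0.03,-0.067],0.2],
    [[0.393,0.007,-0.154],[0.341,0.03,-0.067],0.2]
  ]
}}

```text
time_s: 19.57
eef_pos: [0.4812, -0.0254, 0.3003]
tcp_rot: [2.163, 1.993, 0.262]
wrist_force: [1.0, 0.2, -5.0]
opening: 0.0495
grip_force: 59.8
```

Call:
{"fn": "play_rows", "kwargs": {
  "steps": [
    [[0.06,0.02,0.03],[0.08,0,-0.02],0.2],
    [[0.12,0.04,0.07],[0.16,0,-0.03],0.2],
    [[0.18,0.06,0.1],[0.24,0.01,-0.05],0.2],
    [[0.254,0.081,0.146],[0.333,0.009,-0.066],0.2],
    [[0.254,0.081,0.146],[0.333,0.009,-0.066],0.2],
    [[0.254,0.081,0.146],[0.333,0.009,-0.066],0.2]
  ]
}}

```text
time_s: 20.07
eef_pos: [0.5488, 0.0933, 0.2359]
tcp_rot: [-2.253, -2.182, 0.006]
wrist_force: [0.0, 0.7, -4.5]
opening: 0.0494
grip_force: 59.8
```

Run:
```python
from plan3 import *
st();print(arm.sense()['eef_pos']);grip_pose();st()
S=[(np.array([.549,.0914,.078]),ori(np.radians(-2),90,0,90))];go(S)
```

```text
t 20.0667 q [0.084  0.3593 1.6229 0.0016 1.1655 0.1151] chest [-0.0138 -0.059   0.2359] z [-0.0063  0.0009 -1.    ] y [ 0.9995 -0.0317 -0.0063] F [ 0.0248  0.6987 -4.5445]
[0.5488 0.0933 0.2359]
face [0.0263 0.0251 0.0575] [0.0261 0.0243 0.0561] [-1.     -0.0081  0.0044]
t 20.1167 q [0.0822 0.3553 1.624  0.0011 1.1656 0.1148] chest [-0.0138 -0.0602  0.2377] z [-0.0034  0.0007 -1.    ] y [ 0.9995 -0.0329 -0.0034] F [ 0.0986 -0.3969 -2.8495]
shift [-0.002  0.002  0.319] turn [-0.004 -0.001  0.002] rows>= 3.8
```

Call:
{"fn": "play_rows", "kwargs": {
  "steps": [
    [[-0.002,0.002,0.07],[-0.004,0,0],0.2],
    [[-0.002,0.002,0.14],[-0.004,0,0],0.2],
    [[-0.002,0.002,0.21],[-0.004,0,0],0.2],
    [[-0.002,0.002,0.27],[-0.004,0,0],0.2],
    [[-0.002,0.002,0.31],[-0.004,0,0],0.2],
    [[-0.002,0.002,0.315],[-0.004,0,0],0.2],
    [[-0.002,0.002,0.319],[-0.004,0,0],0.2],
    [[-0.002,0.002,0.323],[-0.004,0,0],0.2]
  ]
}}

```text
time_s: 20.78
eef_pos: [0.5504, 0.0902, 0.0804]
tcp_rot: [2.258, 2.179, 0.007]
wrist_force: [-1.0, 1.0, -4.0]
opening: 0.0496
grip_force: 59.8
```

Call:
{"fn": "play_rows", "kwargs": {
  "steps": [
    [[0,0,0.005],[0,0,0],0.2],
    [[0,0,0.008],[0,0,0],0.2],
    [[0,0,0.011],[0,0,0],0.2],
    [[0,0,0.014],[0,0,0],0.2],
    [[0,0,0.016],[0,0,0],0.2],
    [[0,0,0.016],[0,0,0],0.2]
  ]
}}

```text
time_s: 21.28
eef_pos: [0.5494, 0.0906, 0.0706]
tcp_rot: [2.258, 2.182, 0.004]
wrist_force: [-0.3, -0.9, -3.8]
opening: 0.0497
grip_force: 59.8
```

Run:
```python
from plan3 import *
st();print(arm.sense()['eef_pos'])
```

```text
t 21.2833 q [0.0798 0.5738 1.7559 0.0003 0.8091 0.1141] chest [-0.0127 -0.0615  0.0706] z [ 0.0027  0.0004 -1.    ] y [ 0.9994 -0.0345  0.0027] F [-0.2637 -0.8674 -3.7664]
[0.5494 0.0906 0.0706]
```

Call:
{"fn": "play_rows", "kwargs": {
  "steps": [
    [[0,0,0.002],[0,0,0],0.2],
    [[0,0,0.004],[0,0,0],0.2],
    [[0,0,0.005],[0,0,0],0.2],
    [[0,0,0.006],[0,0,0],0.2],
    [[0,0,0.006],[0,0,0],0.2]
  ]
}}

```text
time_s: 21.7
eef_pos: [0.5496, 0.0907, 0.0683]
tcp_rot: [2.258, 2.182, 0.004]
wrist_force: [-4.2, 0.6, 6.3]
opening: 0.0497
grip_force: 59.9
```

Call:
{"fn": "play_rows", "kwargs": {
  "newtons": 10,
  "steps": [
    [[0,0,0],[0,0,0],-0.1],
    [[0,0,0],[0,0,0],-0.2],
    [[0,0,0],[0,0,0],-0.5],
    [[0,0,0],[0,0,0],-0.8],
    [[0,0,0],[0,0,0],-0.8],
    [[0,0,0],[0,0,0],-0.8]
  ]
}}

```text
time_s: 22.2
eef_pos: [0.5496, 0.0906, 0.0677]
tcp_rot: [2.258, 2.181, 0.004]
wrist_force: [-0.1, -0.1, 0.1]
opening: 0.078
grip_force: 0.0
```

Call:
{"fn": "play_rows", "kwargs": {
  "steps": [
    [[0,0,-0.03],[0,0,0],-0.8],
    [[0,0,-0.1],[0,0,0],-0.8],
    [[0,0,-0.18],[0,0,0],-0.8],
    [[0,0,-0.26],[0,0,0],-0.8],
    [[0,0,-0.34],[0,0,0],-0.8],
    [[0,-0.1,-0.4],[0,0,0],-0.8],
    [[-0.1,-0.3,-0.4],[0,0,0],-0.8],
    [[-0.2,-0.4,-0.4],[0,0,0],-0.8]
  ]
}}

```text
time_s: 22.87
eef_pos: [0.4379, 0.0552, 0.2643]
tcp_rot: [2.255, 2.182, 0.007]
wrist_force: [0.3, -0.4, 1.0]
opening: 0.0832
grip_force: 0.0
```

Call:
{"fn": "play_rows", "kwargs": {
  "steps": [
    [[-0.1,-0.06,0],[0,0,0],-0.8],
    [[-0.2,-0.1,0],[0,0,0],-0.8],
    [[-0.3,-0.1,0],[0,0,0],-0.8],
    [[-0.4,-0.1,0],[0,0,0],-0.8],
    [[-0.4,-0.1,0],[0,0,0],-0.8],
    [[-0.4,-0.1,0],[0,0,0],-0.8],
    [[-0.4,-0.1,0],[0,0,0],-0.8]
  ]
}}

```text
time_s: 23.45
eef_pos: [0.3818, -0.1452, 0.263]
tcp_rot: [2.263, 2.177, 0.004]
wrist_force: [0.1, 0.8, -0.4]
opening: 0.0835
grip_force: 0.0
```

Run:
```python
from plan3 import *
st();im,d,W=snap('top');r=head(W,im,(.549,.091),.045)
for o in['tack_tin','glue_pot','spool']:
    for k in spotter.find_in('top',o)[:2]:
        b=np.array(k['box']).astype(int);print(o,round(k['p'],2),b,np.nanmedian(W[b[1]:b[3],b[0]:b[2]].reshape(-1,3),0))
im2,d2,W2=snap('scene')
punch(W,im,'top')
V=R.from_euler('z',-CY).apply((W2-C0).reshape(-1,3)).reshape(W.shape);i2=im2.astype(int)
m=(abs(V[...,1])<.11)&(V[...,2]>.2)&(V[...,0]>.08)&(V[...,0]<.2)
X=V[m][:,[0,2]];X=X[X[:,1]<.29];c=X.mean(0);w=np.linalg.svd(X-c,full_matrices=False)[2][0];w*=np.sign(w[1]);print('lid back',len(X),c,np.degrees(np.arctan2(w[1],-w[0])))
V=R.from_euler('z',-CY).apply((W-C0).reshape(-1,3)).reshape(W.shape)
m=(abs(V[...,1])<.11)&(V[...,2]>.14)&(V[...,2]<.28)&(V[...,0]>.08)&(V[...,0]<.2)
X=V[m][:,[0,2]];c=X.mean(0);w=np.linalg.svd(X-c,full_matrices=False)[2][0];w*=np.sign(w[1]);print('lid inner',len(X),c,np.degrees(np.arctan2(w[1],-w[0])),'from hinge',np.degrees(np.arctan2(c[1]-.09,.09-c[0])))
o=np.hstack([cv2.resize(im[120:260,90:230],(400,400)),cv2.resize(im2[110:290,200:380],(400,400))]);cv2.imwrite('pics/f.png',o[:,:,::-1])
```

```text
t 23.45 q [-0.4786  0.0454  1.9462  0.0018  1.1476 -0.4405] chest [-0.1368 -0.3229  0.263 ] z [ 0.0029  0.0004 -1.    ] y [ 0.9992 -0.0389  0.0029] F [ 0.101   0.8148 -0.3868]
head 323 ((550.9191284179688, 89.61573028564453), (47.82738494873047, 47.619075775146484), 88.54882049560547) 0.08924317757058331
tack_tin 0.76 [146 167 165 182] [0.6421 0.2155 0.051 ]
glue_pot 0.82 [111 166 134 188] [0.6355 0.3079 0.0665]
spool 0.64 [318 153 332 170] [ 0.6744 -0.2862  0.0059]
punch top 89 [ 0.5431 -0.2398  0.1335]
 top [ 0.5427 -0.2395  0.1335] [ 0.5429 -0.239   0.1314] axis h pct [-0.1743 -0.1702 -0.1685 -0.1678]
 normal [-0.4528  0.0521  0.8901] exp [-0.4949  0.0713  0.866 ]
lid back 1818 [0.1406 0.2485] 103.8995473263467
lid inner 2284 [0.123  0.2151] 105.01376101932209 from hinge 104.7571878007467
```

View pics/f.png

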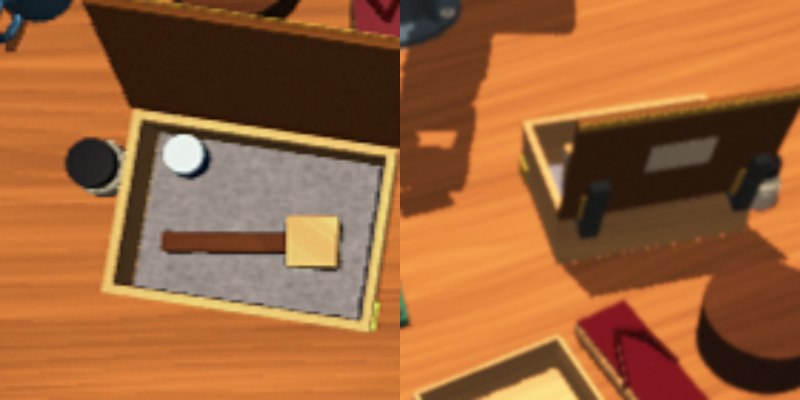

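The final view shows the mallet standing on its head in the chest at (312,240), and the tin at (185,155) and pot at (95,165) in place. The lid rests on its stop at 105°, which is the specified 1.83 rad. The punch is back up, so I'll hand in.

```bash
python3 -c "
from workcell import sign_off
print(sign_off())"
```

```text
the job is handed in; nothing more can be done
None
```

The job is handed in at about 23.5 s: lid open on its stop, punch driven fully down square with the mallet's end face and sprung back up, mallet standing on its head in the chest again, and the tin, pot and spool in place by the last pictures.

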